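Load the film carrier into the sloped scanner and close its rail

ROBOT

A 7-joint arm with a two-finger parallel gripper is mounted at the origin on the work surface. World frame = base frame: x ahead of the robot, y to its left, z up, the work surface at z = 0. Lengths are in m, angles in rad, forces in N, time in s.
With the tool pointing down it reaches from about 0.4 to 0.9 m from the base axis. Payload 5.6 kg.
Tool frame: the origin (TCP) lies between the finger pads; the fingertips stand 17 mm ahead of it and the grasp point (between the pads) lies 2 mm behind it; y points along the fingers, x is the direction in which the jaws open and shut, and the axes are right-handed (so a half turn about y gives the same grasp; the last joint's range is limited). The gripper opens to 92 mm and grips with 3 to 60 N. Pads are 20 mm wide; open, the fingers measure 128 mm over their backs; the gripper's body (75 mm by 189 mm) begins 69 mm behind the grasp point.
Start: joints at [-0.043, 0.468, -0.012, 1.603, 0.006, 1.071, -0.056], TCP at [0.65, -0, 0.232] pointing down, gripper open.
Joint ranges: [-2.53, 2.53], [-0.31, 2.02], [-1.57, 1.55], [0.28, 2.44], [-1.29, 4.43], [0.15, 1.84], [-2.92, 2.92]. Speed limits (rad/s): [2.57, 2.57, 3.14, 3.14, 3.14, 3.14, 3.14].

INTERFACE

Orientations are given as a rotation vector (axis times angle).
In Python, from station import env, snapshot gives the robot as it stands.
- The arm moves only by the tool servo_tool, never from a script. Its argument "moves" is a list of rows, each a list of 7 numbers: the shift along the tool's x, y, z in m, then the turn, a rotation vector about the tool's x, y, z in degrees, then the finger opening in m, from 0 to 0.0919. In form: [[x, y, z, ax, ay, az, jaw], ...]. A call has exactly 10 rows; each row is the pose to reach, as a shift and turn from the pose commanded when the call began, along the tool's axes at that moment; what a row does not reach only later rows make up. A row lasts 1/12 s, in which the tool goes at most 41.7 mm and 7.16 degrees, less where a joint would pass 70% of its speed; a pose out of reach is approached as far as the arm can. A call with a gripper value outside its range is refused whole. The fingers move at their own pace and stop on an object; "squeeze" is the grip in N (left out, the last holds). Time passes only in rows, so rows that repeat a pose let the fingers close, or fill a call up. It gives the time, the measured TCP pose, the force and the opening at its end, in the units of the state.
- env.observe(): the state, without advancing time (a new reading comes with each control period).
- snapshot(name): name is "scene" or "side" or "wrist"; returns a dict with "color" (384x512x3 uint8, red, green, blue), "depth" (384x512 float32, m along the optical axis (not along the pixel's ray), 0 where there is no reading), "vertical_fov" (degrees; the focal length in pixels is half the picture's height over the tangent of half this angle, whatever the lens; pixels are square), "cx", "cy" (the principal point, pixels), "D" ([k1, k2, p1, p2, k3] as OpenCV has them; the pictures are not rectified), "R" (3x3) and "t" (3): a world point X has camera coordinates R X + t; the wrist camera has in their place "tool_from_camera" (4x4, takes a point from camera to tool coordinates, whose origin is the TCP and whose axes are the tool frame's). Camera axes: x right, y down, z forward; pixel columns grow to the right and rows downward; lengths in m; the calibration is good to about 2 mm. A picture is of the moment at which its call begins: read the wrist's pose just before it.
- env.finish_job(): hands the job in, once; it reports no verdict.
The state is a dict: "time_s": time; "joint_positions": joint angles; "qvel": joint speeds; "joint_efforts": joint torques, N m; "position": TCP position; "orientation": TCP orientation; "wrist_force": force on the tool from outside, world axes, zero at the start; "wrist_torque": the same for the moment, N m; "finger_gap": opening from 0.0 (shut) to 1.0 (fully open).
Only numpy, scipy, OpenCV 4.12 (cv2) and the standard library are available. Lean on these libraries where they do the work, as an engineer would, in place of code of your own. Each camera call takes 0.05 s, during which the arm holds its last target.

TASK

Put the long film carrier into the sloped channel of the film scanner: nose against the sprung follower, pushed up the slope until its tail drops in behind the lip, and pressed down so that it lies flat on the channel floor. Then slide the rail down over it until it is fully closed, and let go. Leave the short film carrier and the things on the riser where they are.

Things in the scene. Friction and masses are not known exactly. Their poses are not given: they have to be found in the camera images.
- carrier: The long film carrier: loose rigid black bar, 130 long (its x) x 36 wide (y) x 16 thick (z) mm, about 90 g, four amber windows on top. Origin: centre of its underside. Alike end for end, so either end may be the nose. Lies flat on the ledge, on the left; grasp it across its width.
- short_carrier: A second film carrier like the long one but only 75 mm long (36 wide, 16 thick, two windows), also lying on the ledge; the two may have changed places. Not wanted; leave it.
- channel: Fixed channel of the grey film scanner. Frame: x up the slope, 25 degrees (0.4363 rad) above level, away from the robot; y across; z square out of the floor, so leaning 25 degrees towards the robot. Origin: on the floor, 80 mm above the ledge; a carrier that is home has its origin within 2 mm of here, axes parallel. Floor (z = 0) from x = -74 to -42 and 42 to 148 mm, 40 mm wide between side walls.
- channel_gap (a point): Middle of the gap in the channel floor, at channel x = 0, z = -12 mm. From x = -42 to 42 mm the deck (80 wide, x = -77 to 148) lies 12 mm below the floor and there are no side walls: room for fingers on both sides of a carrier. The side walls on the two floor parts are 12 mm high and 5 thick, inner faces at y = -20 and 20.
- channel_lip (a point): Middle of the top edge of the lip's inner face, at channel x = -66, z = 6 mm. The lip closes the lower end (x = -74 to -66, 6 mm high). It is 118 mm from the free follower, so the 130 mm carrier goes in by pushing the follower back 14 to 18 mm with the carrier held 7 to 9 mm above the floor, tail clear of the lip, then lowering it; on release the spring holds it against the lip.
- follower (a joint): Steel follower, a block 36 mm wide and 18 high on the channel floor; slides up the slope. 0 m = free (its face at channel x = 52 mm), 0.022 m = its limit. The spring pushes back with 1.8 N at 0 plus 0.18 N per mm. About 0.012 m with the carrier home.
- follower_face (a point): Middle of the follower's face (looks down the slope), 9 mm above the channel floor.
- rail (a joint): Aluminium rail that slides along the channel. 0 m = fully open (parked at the upper end), 0.072 m = fully closed, down the slope against its stop. Starts between 0 and 0.012 m. Takes about 3 N to slide; stays where left. Its plate is 50 mm along the slope, 60 wide, 19.5 to 24.5 mm above the channel floor: it passes over a carrier that lies flat, not one standing high.
- rail_fin (a point): Middle of the top of the upright grip fin at the middle of the rail's plate, 51.5 mm above the channel floor; at channel x = 115 mm when open, 43 mm when closed. Fin 34 mm along the slope, 14 thick across it (pinch across the channel), 27 high above the plate; axes as the channel's.
- riser: Fixed wooden riser of three steps, 210 deep (x) x 300 wide (y) mm; steps 70 deep and 30, 60, 90 high, rising away from the robot. Origin under its centre. Stands beyond the carriers.
- filter_case: Clear square filter case 68 x 68 x 12 mm on the lowest step. Leave it.
- lens: Black prime lens, 66 mm across, 60 tall, upright on the middle step. Leave it.
- blower: Blue blower bulb, 58 mm across, 114 tall with its nozzle, upright on the top step. Leave it.
- camera_case: Fixed closed camera case, 160 x 180 x 110 mm, carrying handle to 127 mm, on the right beside the scanner. Origin under its centre.

How it is judged:
By the outcome, as a careful person would: the job done as asked, in the order asked, and still so for the second after the job is handed in, with the robot touching nothing.
It also fails if it takes over 56 s, if anything falls off the work surface, if the arm or the gripper's body presses on something with over 40 N, if the wrist force passes 120 N, or if a joint passes its speed limit or range.

## Working session

There is one attempt and no reset: what is moved stays moved. The work goes in short steps, Python scripts to look and compute and a tool call to move; the robot and the scene stay as the last step left them, time stands still between calls to the robot, and variables do not carry over. Pictures are saved under pics/ and viewed, and the job is handed in when it is done.

Besides the shell and the picture viewer there is one more tool, called after "Request:" in YAML: its name, and indented under it one key for each argument. servo_tool: Moves the arm, as the interface text tells. Its arguments: {"type":"object","properties":{"moves":{"type":"array"},"squeeze":{"type":"number"}},"required":["moves"]}

```bash
ls; mkdir -p pics; cat > h.py <<'E'
import numpy as np, cv2, json
from scipy.spatial.transform import Rotation as Rn
from station import env, snapshot
def take(name,fn):
    s=env.observe(); d=snapshot(name)
    cv2.imwrite('pics/'+fn+'.png',d['color'][:,:,::-1])
    d['pos']=np.array(s['position']); d['ori']=np.array(s['orientation'])
    np.save('pics/'+fn+'.npy',d,allow_pickle=True); return d
def load(fn): return np.load('pics/'+fn+'.npy',allow_pickle=True).item()
def K(d):
    f=192/np.tan(np.radians(d['vertical_fov'])/2); return np.array([[f,0,d['cx']],[0,f,d['cy']],[0,0,1.]])
def ext(d):
    if 'R' in d: return np.array(d['R']),np.array(d['t'])
    T=np.array(d['tool_from_camera']); Rw=Rn.from_rotvec(d['ori']).as_matrix()
    M=Rw@T[:3,:3]; p=Rw@T[:3,3]+d['pos']; return M.T,-M.T@p
def w2p(d,X):
    R,t=ext(d); return cv2.projectPoints(np.atleast_2d(X).astype(float),cv2.Rodrigues(R)[0],t,K(d),np.array(d['D'],float))[0][:,0]
def ray(d,uv):
    u=cv2.undistortPoints(np.array(uv,float).reshape(-1,1,2),K(d),np.array(d['D'],float))[:,0]
    return np.c_[u,np.ones(len(u))]
def p2w(d,uv,z=None):
    "by depth, or by world plane z"
    uv=np.atleast_2d(uv); r=ray(d,uv); R,t=ext(d)
    if z is None:
        dp=np.array([d['depth'][int(round(v)),int(round(u))] for u,v in uv]); return (r*dp[:,None]-t)@R
    c=-R.T@t; w=r@R; return c+w*((z-c[2])/w[:,2])[:,None]
def cloud(d):
    v,u=np.mgrid[0:384,0:512]; uv=np.c_[u.ravel(),v.ravel()]
    r=ray(d,uv); R,t=ext(d); dp=d['depth'].ravel(); P=(r*dp[:,None]-t)@R; P[dp==0]=np.nan
    return P.reshape(384,512,3)
E
python3 - <<'E'
from h import *
s=env.observe(); print(s)
for n in ['scene','side','wrist']:
    d=take(n,n+'0'); print(n,d['vertical_fov'],d['D'],d.get('R'),d.get('t'),d.get('tool_from_camera'))
E
```

```text
pics
{'time_s': 0.0, 'joint_positions': array([-0.04297371,  0.46841105, -0.01160265,  1.60362708,  0.00599085,
        1.07138449, -0.05632183]), 'qvel': array([-3.31852555e-06, -2.47924673e-03,  1.38535341e-04,  1.74837230e-03,
        2.41392173e-03, -8.17355538e-04,  1.68344472e-04]), 'joint_efforts': array([-3.39112758e-04, -5.20573139e+01, -1.31628491e-02, -2.43752271e+01,
       -5.67366311e-02,  1.73054746e-02,  1.50106093e-04]), 'position': array([ 6.49443310e-01, -8.31433591e-05,  2.30616909e-01]), 'orientation': array([-1.57091265e+00,  1.49873175e-03,  1.31555293e-03]), 'wrist_force': array([-1.06804536,  0.4654303 , -0.14058367]), 'wrist_torque': array([0.02387365, 0.00779559, 0.00148329]), 'finger_gap': 1.001611037928456}
scene 53.28707178315169 [-0.02330866  0.          0.          0.          0.        ] [[-0.73358106  0.67941959 -0.01574331]
 [ 0.49880941  0.52255061 -0.69146947]
 [-0.46157122 -0.51510182 -0.72223412]] [ 0.50372052 -0.18953659  1.32995598] None
side 52.658888424986 [-0.0838498  0.         0.         0.         0.       ] [[ 0.9939476  -0.10890543 -0.01441448]
 [-0.09101905 -0.74293071 -0.66315119]
 [ 0.06151181  0.66044952 -0.74834666]] [-0.60311285  0.10827034  1.41204631] None
wrist 58.998010370343955 [0.01361046 0.         0.         0.         0.        ] None None [[ 9.99999236e-01 -1.84033762e-04  1.22263619e-03  2.44712667e-04]
 [-1.23060250e-03 -2.43870573e-01  9.69807006e-01 -1.53288786e-01]
 [ 1.19687755e-04 -9.69807769e-01 -2.43870613e-01  6.62314791e-02]
 [ 0.00000000e+00  0.00000000e+00  0.00000000e+00  1.00000000e+00]]
```

View pics/scene0.png

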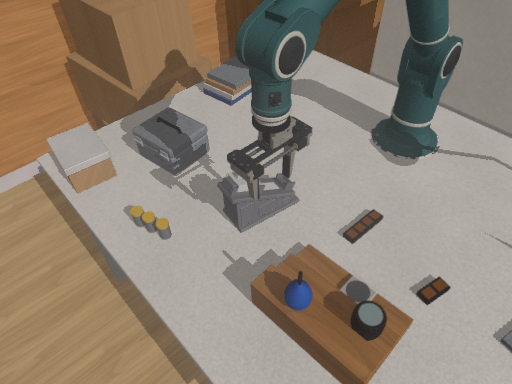

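View pics/side0.png

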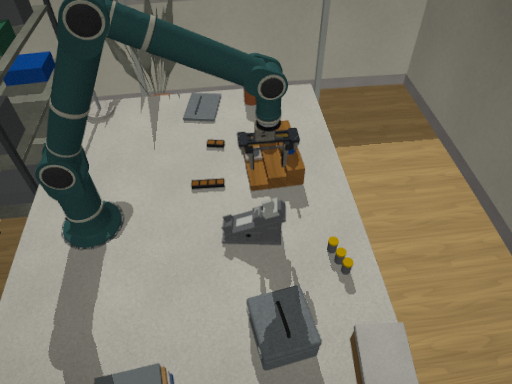

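View pics/wrist0.png

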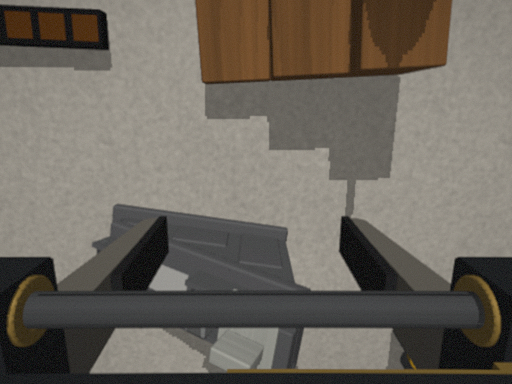

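```bash
python3 - <<'E'
from h import *
for n,(x0,x1,y0,y1) in [('scene0',(330,400,200,250)),('side0',(180,235,170,200))]:
    d=load(n); P=cloud(d)
    im=d['color']
    c=P[y0:y1,x0:x1].reshape(-1,3); 
    print(n,'z med',np.nanmedian(c[:,2]))
    m=(c[:,2]>0.008+np.nanmedian(c[:,2]))
    q=c[m]; print(len(q),np.percentile(q,[5,50,95],axis=0).round(4))
    r=cv2.minAreaRect((q[:,:2]*1000).astype(np.float32)); print(r)
    cv2.imwrite(f'pics/c_{n}.png',cv2.resize(im[y0:y1,x0:x1,::-1],None,fx=10,fy=10,interpolation=cv2.INTER_CUBIC))
for n,(x0,x1,y0,y1) in [('scene0',(205,315,150,235)),('side0',(210,300,190,255))]:
    d=load(n); cv2.imwrite(f'pics/s_{n}.png',cv2.resize(d['color'][y0:y1,x0:x1,::-1],None,fx=7,fy=7,interpolation=cv2.INTER_CUBIC))
E
```

```text
scene0 z med 0.0008619773598682522
543 [[0.3757 0.126  0.0126]
 [0.4371 0.1437 0.0164]
 [0.4957 0.1603 0.0191]]
((433.45880126953125, 142.32177734375), (37.46271896362305, 132.9094696044922), 87.62149810791016)
side0 z med 0.0006113436342553893
258 [[0.3749 0.1209 0.0097]
 [0.4335 0.1362 0.0157]
 [0.4918 0.1556 0.0201]]
((414.28472900390625, 142.21388244628906), (62.00737762451172, 172.72438049316406), 71.88574981689453)
```

View pics/s_scene0.png

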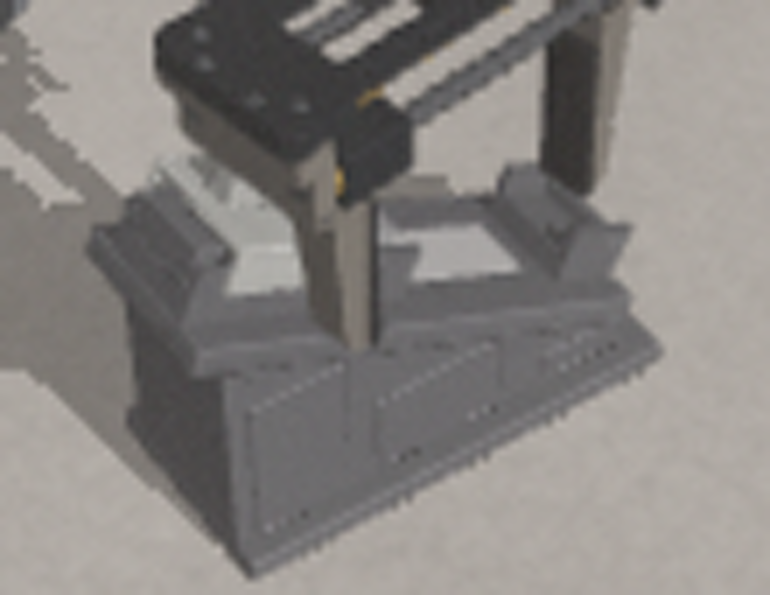

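View pics/s_side0.png

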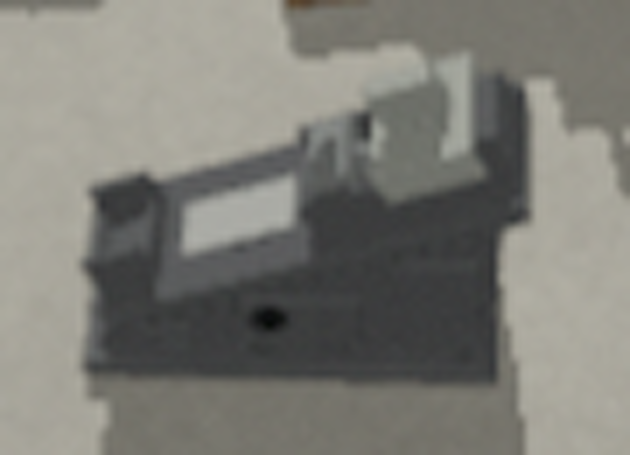

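View pics/c_scene0.png

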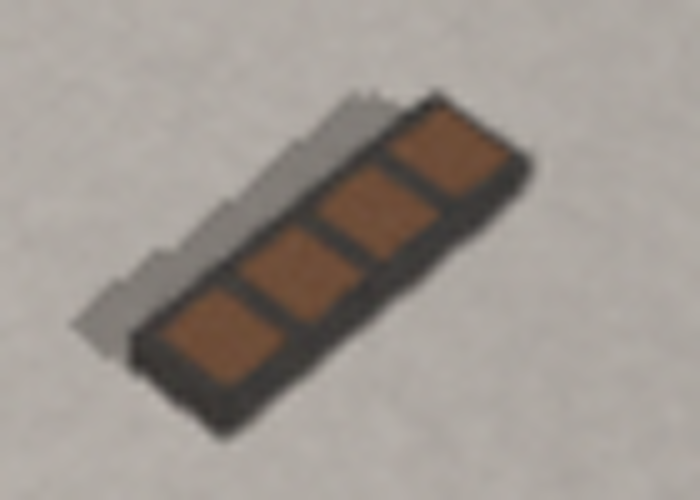

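Request:
servo_tool:
  moves:
    - [-0.022, 0, 0.014, 0, 7, 0, 0.07]
    - [-0.044, 0, 0.028, 0, 14, 0, 0.07]
    - [-0.066, 0, 0.042, 0, 21, 0, 0.07]
    - [-0.088, 0, 0.056, 0, 28, 0, 0.07]
    - [-0.11, 0, 0.07, 0, 35, 0, 0.07]
    - [-0.132, 0, 0.084, 0, 42, 0, 0.07]
    - [-0.154, 0, 0.1, 0, 49, 0, 0.07]
    - [-0.176, 0, 0.114, 0, 56, 0, 0.07]
    - [-0.198, 0, 0.128, 0, 63, 0, 0.07]
    - [-0.216, 0, 0.143, 0, 70, 0, 0.07]

```text
time_s: 0.98
position: [0.4322, 0.1433, 0.2314]
orientation: [-1.353, 0.953, -0.953]
wrist_force: [0.1, 0.6, -0.5]
finger_gap: 0.757
```

```bash
python3 - <<'E'
from h import *
s=env.observe(); print(s['position'],s['orientation'],s['joint_positions'])
for n in ['scene','side','wrist']: take(n,n+'1')
for n,(x0,x1,y0,y1) in [('scene1',(205,315,150,235)),('side1',(210,300,190,255))]:
    d=load(n); cv2.imwrite(f'pics/s_{n}.png',cv2.resize(d['color'][y0:y1,x0:x1,::-1],None,fx=7,fy=7,interpolation=cv2.INTER_CUBIC))
E
```

```text
[0.4322055 0.1433298 0.2313831] [-1.35284942  0.95334828 -0.95261082] [-0.46547834  0.13535518  0.07819114  2.06399805 -0.01305237  0.94347468
 -1.60808051]
```

View pics/s_scene1.png

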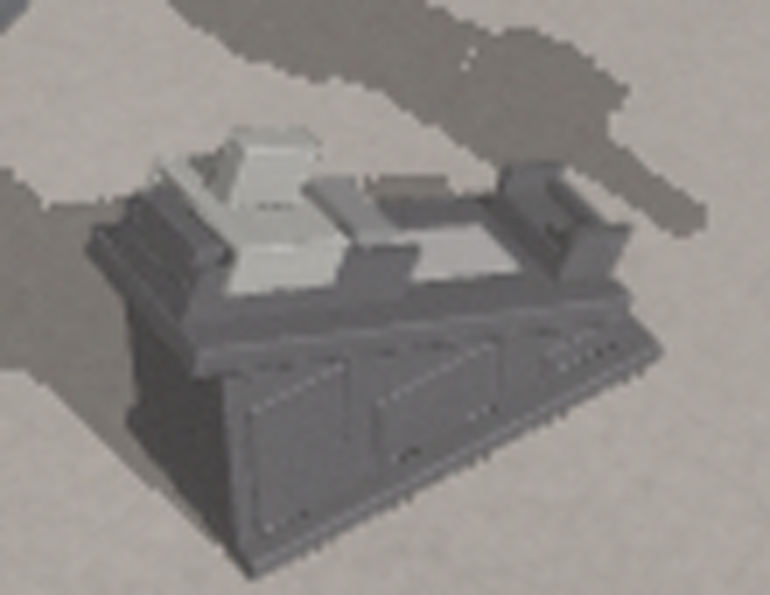

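View pics/s_side1.png

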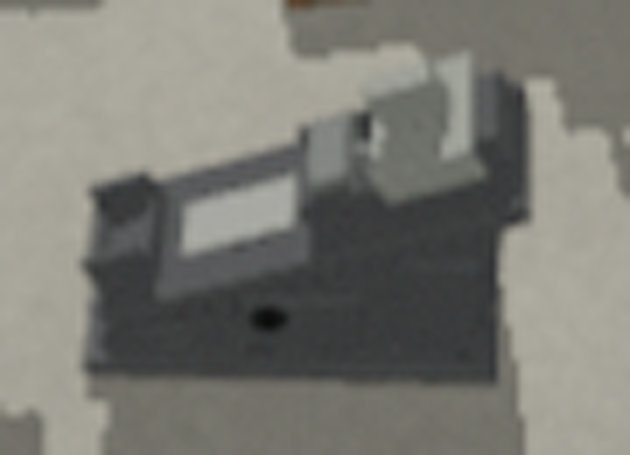

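View pics/wrist1.png

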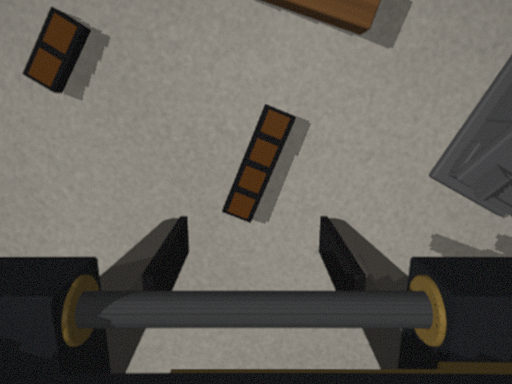

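```bash
python3 - <<'E'
from h import *
d=load('wrist1')
uv=[(265,105),(296,117),(251,221),(223,212)]
q=p2w(d,uv,0.016)
print(q.round(4), q.mean(0), np.degrees(np.arctan2(*( (q[0]+q[1]-q[2]-q[3])[:2][::-1]))), np.linalg.norm(q[0]-q[3]),np.linalg.norm(q[0]-q[1]))
P=cloud(d)[100:225,215:305].reshape(-1,3); m=P[:,2]>0.009; r=cv2.minAreaRect((P[m][:,:2]*1000).astype(np.float32)); print(r,np.nanmedian(P[:,2]),np.median(P[m][:,2]))
# side/scene
x=np.array([0.4335,0.143,0.016])
print(w2p(d,x))
for n in ['scene0','side0']:print(n,w2p(load(n),[q.mean(0)]))
# scanner clouds
Q=[]
for n in ['scene1','side1','scene0','side0']:
    P=cloud(load(n)).reshape(-1,3)
    m=(P[:,2]>.02)&(P[:,2]<.25)&(P[:,0]>.5)&(P[:,0]<.85)&(P[:,1]>-.2)&(P[:,1]<.06)
    p=P[m]; print(n,len(p),np.percentile(p,[1,50,99],axis=0).round(4)); 
    p=P[m&(P[:,2]<.25)]
    print(cv2.minAreaRect((p[:,:2]*1000).astype(np.float32)))
E
```

```text
[[0.4974 0.1544 0.016 ]
 [0.4972 0.1191 0.016 ]
 [0.3708 0.124  0.016 ]
 [0.37   0.1577 0.016 ]] [0.43388075 0.13878975 0.016     ] -1.827819060889273 0.12743731762206528 0.03532698053988581
((433.8289794921875, 139.4764862060547), (36.15583801269531, 129.77684020996094), 87.90264892578125) 0.0006467619206213469 0.016287611731441456
[[254.2614143  164.83533006]]
scene0 [[362.41369261 223.61770859]]
side0 [[207.05185488 182.55554766]]
scene1 2679 [[ 0.5041 -0.1978  0.0216]
 [ 0.6408 -0.0906  0.0799]
 [ 0.8406 -0.061   0.1753]]
((676.544189453125, -125.8306884765625), (86.31658172607422, 367.40594482421875), 79.21125030517578)
side1 1746 [[ 0.5026 -0.1645  0.0219]
 [ 0.6118 -0.1407  0.0809]
 [ 0.6905 -0.0724  0.1751]]
((674.91650390625, -128.50717163085938), (89.87019348144531, 356.8004150390625), 82.01671600341797)
scene0 2524 [[ 0.5031 -0.1978  0.0221]
 [ 0.6487 -0.0868  0.0755]
 [ 0.842   0.0102  0.2466]]
((684.6529541015625, -77.57061004638672), (183.55441284179688, 368.9917907714844), 79.3550796508789)
side0 1813 [[ 0.5027 -0.1639  0.0224]
 [ 0.6118 -0.1396  0.0827]
 [ 0.7025 -0.0092  0.242 ]]
((682.720703125, -84.76435089111328), (179.57864379882812, 360.6361389160156), 81.78569030761719)
```

```bash
cat >> h.py <<'E'
def down(yaw=0.,pitch=0.):
    """tool z along channel +x (heading yaw deg), pitched up; tool y = -channel z"""
    C=Rn.from_euler('ZY',[yaw,-pitch],degrees=True).as_matrix()
    return np.c_[-C[:,1],-C[:,2],C[:,0]]
def rel(pos,Rt,p0=None,o0=None):
    s=env.observe(); 
    p0=np.array(s['position'] if p0 is None else p0); o0=np.array(s['orientation'] if o0 is None else o0)
    R0=Rn.from_rotvec(o0).as_matrix()
    sh=R0.T@(np.array(pos)-p0); rv=np.degrees(Rn.from_matrix(R0.T@Rt).as_rotvec())
    print('pos',s['position'].round(4),'F',np.round(s['wrist_force'],1),'t',s['time_s'],'gap',s['finger_gap']*91.9)
    print('shift',sh.round(4),'rot',rv.round(2)); return sh,rv
E
python3 - <<'E'
from h import *
rel([.56,-.11,.31],down(0,0))
E
```

```text
pos [0.433  0.144  0.2317] F [-0.2 -0.4  0.2] t 1.1333 gap 70.29323076497857
shift [ 0.2822 -0.0783  0.0312] rot [-1.000e-02  2.024e+01 -1.000e-02]
```

Request:
servo_tool:
  moves:
    - [0.03, -0.02, 0.003, 0, 4, 0, 0.07]
    - [0.065, -0.03, 0.007, 0, 8, 0, 0.07]
    - [0.1, -0.04, 0.011, 0, 12, 0, 0.07]
    - [0.135, -0.05, 0.015, 0, 16, 0, 0.07]
    - [0.17, -0.06, 0.019, 0, 20, 0, 0.07]
    - [0.205, -0.07, 0.023, 0, 20.2, 0, 0.07]
    - [0.24, -0.0783, 0.027, 0, 20.2, 0, 0.07]
    - [0.27, -0.0783, 0.03, 0, 20.2, 0, 0.07]
    - [0.282, -0.0783, 0.0312, 0, 20.2, 0, 0.07]
    - [0.282, -0.0783, 0.0312, 0, 20.2, 0, 0.07]

```text
time_s: 1.97
position: [0.5602, -0.1157, 0.3094]
orientation: [-1.207, 1.215, -1.217]
wrist_force: [-0.3, -0.4, -0.0]
finger_gap: 0.763
```

```bash
python3 - <<'E'
from h import *
for i in range(3):
    s=env.observe(); print(s['time_s'],s['position'],s['orientation'])
    d=take('wrist','wrist2'+'abc'[i])
cv2.imwrite('pics/w2x.png',cv2.resize(d['color'][:,:,::-1],(800,600),interpolation=cv2.INTER_CUBIC))
E
```

```text
1.9667 [ 0.56021777 -0.11574777  0.30937328] [-1.2070627   1.21488512 -1.21688215]
2.0167 [ 0.55962944 -0.11285836  0.30912   ] [-1.20780393  1.21432164 -1.21305856]
2.0667 [ 0.55936822 -0.11096359  0.30908576] [-1.20849539  1.2130847  -1.21036593]
```

View pics/w2x.png

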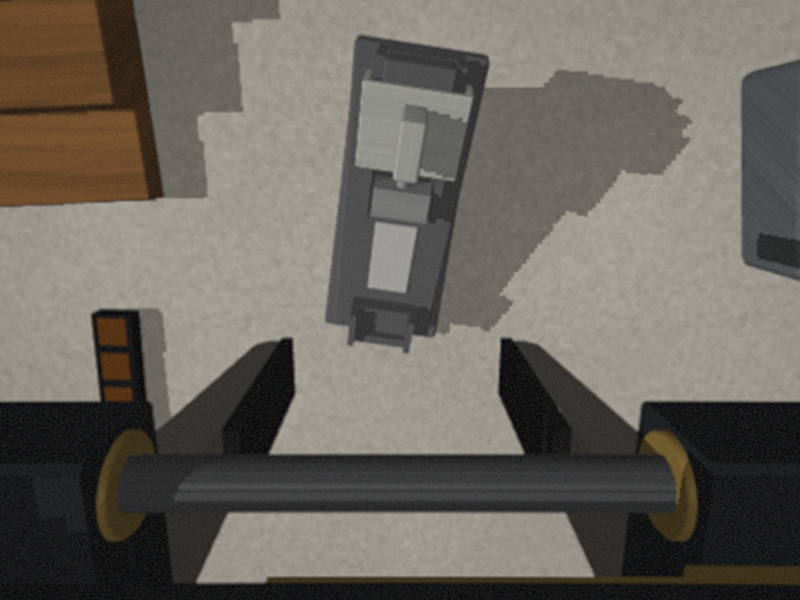

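```bash
python3 - <<'E'
from h import *
d=take('wrist','wrist2d'); print(d['pos'],d['ori'])
im=d['color'][:,:,::-1]
cv2.imwrite('pics/w2lo.png',cv2.resize(im[130:230,200:310],None,fx=7,fy=6,interpolation=cv2.INTER_CUBIC))
cv2.imwrite('pics/w2hi.png',cv2.resize(im[15:130,215:325],None,fx=7,fy=5,interpolation=cv2.INTER_CUBIC))
E
```

```text
[ 0.55929923 -0.10991348  0.3092237 ] [-1.20886301  1.21188382 -1.20896079]
```

View pics/w2lo.png

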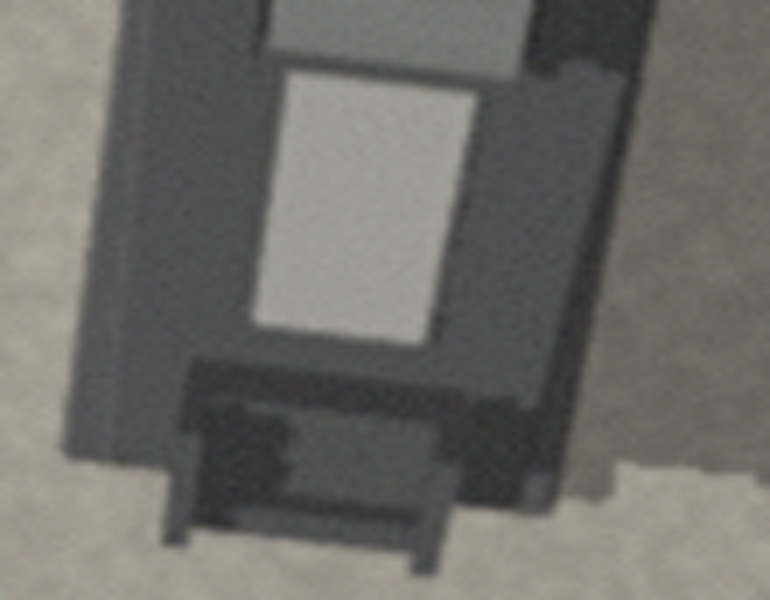

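View pics/w2hi.png

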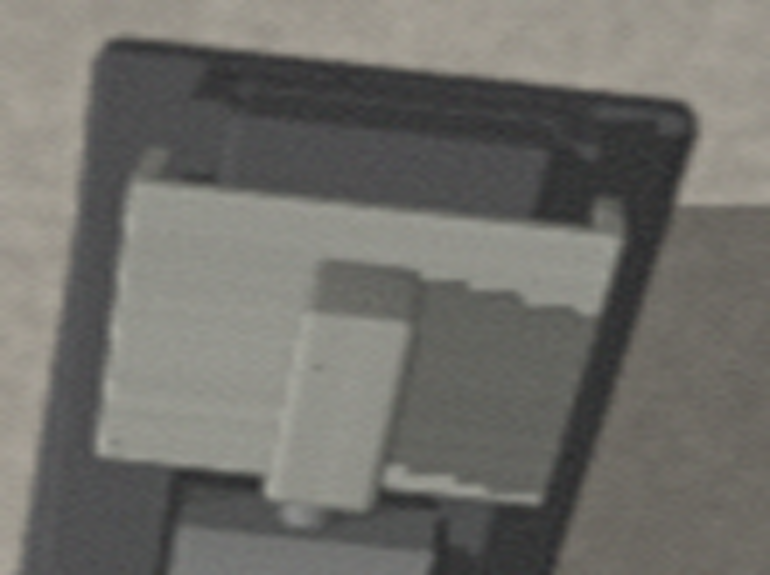

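```bash
cat > fit.py <<'E'
from h import *
from scipy.optimize import least_squares
d=load('wrist2d')
lo=lambda u,v:((u+.5)/7-.5+200,(v+.5)/6-.5+130)
hi=lambda u,v:((u+.5)/7-.5+215,(v+.5)/5-.5+15)
pts=[((-74,25,12),lo(165,543),0),((-74,20,12),lo(188,545),0),((-74,-20,12),lo(411,572),0),((-74,-25,12),lo(437,576),0),
((52,18,18),lo(268,49),0),((52,-18,18),lo(520,78),0),
((25,30,24.5),hi(130,182),1),((25,-30,24.5),hi(625,236),1),((-25,30,24.5),hi(97,456),1),((-25,-30,24.5),hi(543,503),1),
((17,7,51.5),hi(303,313),1),((17,-7,51.5),hi(410,320),1),((-17,7,51.5),hi(266,497),1),((-17,-7,51.5),hi(373,510),1),
((148,40,-12),hi(98,45),0),((148,-40,-12),hi(692,104),0),((-77,40,-12),lo(64,455),0),((-77,-40,-12),lo(552,513),0)]
L=np.array([p[0] for p in pts],float)/1e3; U=np.array([p[1] for p in pts]); S=np.array([p[2] for p in pts])
def C(yaw,pitch=25): return Rn.from_euler('ZY',[yaw,-pitch],degrees=True).as_matrix()
def res(p,full=0):
    X=L.copy(); X[:,0]+=S*p[3]
    W=X@C(p[2],p[5] if len(p)>5 else 25).T+np.array([p[0],p[1],p[4] if len(p)>4 else .08]); return w2p(d,W)-U
for p0 in ([.6,-.11,-8,.11],[.6,-.11,-8,.11,.08],[.6,-.11,-8,.11,.08,25]):
    r=least_squares(lambda p:res(p).ravel(),p0,x_scale=[.01,.01,1,.01,.01,1][:len(p0)],loss='soft_l1'); print(r.x.round(4),np.sqrt(2*r.cost/len(U)))
    if len(p0)==4: print(np.c_[L*1e3,res(r.x)].round(1))
E
python3 fit.py
```

```text
[ 0.5529 -0.1084 -8.2051  0.1118] 1.3241163434655892
[[-7.40e+01  2.50e+01  1.20e+01 -3.00e-01 -0.00e+00]
 [-7.40e+01  2.00e+01  1.20e+01  4.00e-01  2.00e-01]
 [-7.40e+01 -2.00e+01  1.20e+01  1.00e-01 -1.00e-01]
 [-7.40e+01 -2.50e+01  1.20e+01  3.00e-01 -2.00e-01]
 [ 5.20e+01  1.80e+01  1.80e+01  1.00e-01 -1.20e+00]
 [ 5.20e+01 -1.80e+01  1.80e+01 -6.00e-01 -9.00e-01]
 [ 2.50e+01  3.00e+01  2.45e+01 -2.00e-01 -4.00e-01]
 [ 2.50e+01 -3.00e+01  2.45e+01  1.00e-01 -4.00e-01]
 [-2.50e+01  3.00e+01  2.45e+01 -3.00e-01  1.00e-01]
 [-2.50e+01 -3.00e+01  2.45e+01 -1.00e-01  1.00e-01]
 [ 1.70e+01  7.00e+00  5.15e+01 -5.00e-01 -1.00e+00]
 [ 1.70e+01 -7.00e+00  5.15e+01  1.80e+00  2.00e-01]
 [-1.70e+01  7.00e+00  5.15e+01 -6.00e-01  1.10e+00]
 [-1.70e+01 -7.00e+00  5.15e+01  4.00e-01  9.00e-01]
 [ 1.48e+02  4.00e+01 -1.20e+01 -1.20e+00 -4.00e-01]
 [ 1.48e+02 -4.00e+01 -1.20e+01  2.00e+00  1.40e+00]
 [-7.70e+01  4.00e+01 -1.20e+01  5.00e+00  1.90e+00]
 [-7.70e+01 -4.00e+01 -1.20e+01 -4.50e+00  4.00e-01]]
[ 0.5527 -0.1084 -8.2165  0.1121  0.0789] 1.3129687537851582
[ 0.5527 -0.1084 -8.218   0.1119  0.0787 24.8672] 1.312018890180677
```

```bash
python3 - <<'E'
from h import *
rel([.4338,.1395,.12],down(-2.1,0))
E
```

```text
pos [ 0.5593 -0.1095  0.3095] F [-0.1  0.5 -0.3] t 2.1667 gap 69.87075290311176
shift [-0.2487  0.1898 -0.1255] rot [ 0.06  2.06 -0.06]
```

Request:
servo_tool:
  moves:
    - [-0.03, 0.015, -0.015, 0, 0.5, 0, 0.07]
    - [-0.06, 0.035, -0.03, 0, 1, 0, 0.07]
    - [-0.09, 0.055, -0.045, 0, 1.5, 0, 0.07]
    - [-0.12, 0.08, -0.06, 0, 2, 0, 0.07]
    - [-0.15, 0.105, -0.075, 0, 2.1, 0, 0.07]
    - [-0.18, 0.13, -0.09, 0, 2.1, 0, 0.07]
    - [-0.21, 0.155, -0.105, 0, 2.1, 0, 0.07]
    - [-0.238, 0.178, -0.12, 0, 2.1, 0, 0.07]
    - [-0.2487, 0.19, -0.1255, 0, 2.1, 0, 0.07]
    - [-0.2487, 0.19, -0.1255, 0, 2.1, 0, 0.07]

```text
time_s: 3.0
position: [0.4307, 0.1415, 0.1177]
orientation: [-1.199, 1.236, -1.23]
wrist_force: [-0.0, -0.4, 0.6]
finger_gap: 0.758
```

```bash
python3 - <<'E'
from h import *
d=take('wrist','wrist3a');d=take('wrist','wrist3'); print(d['pos'],d['ori'])
P=cloud(d).reshape(-1,3)
m=(P[:,2]>.009)&(P[:,2]<.03)&(abs(P[:,0]-.434)<.1)&(abs(P[:,1]-.14)<.04)
print(cv2.minAreaRect((P[m][:,:2]*1000).astype(np.float32)),np.median(P[m][:,2]))
rel([.4338,.1395,.02],down(-2.1,0))
E
```

```text
[0.43300271 0.13975386 0.11915934] [-1.19522431  1.23599245 -1.2334607 ]
((433.4836730957031, 139.56935119628906), (36.0798454284668, 129.57412719726562), 87.86688232421875) 0.01625877790143999
pos [0.4347 0.1386 0.1201] F [ 0.5 -0.2 -0.5] t 3.1 gap 69.95328308573791
shift [-0.0009  0.1001 -0.0009] rot [ 0.01 -0.02  0.01]
```

View pics/wrist3.png

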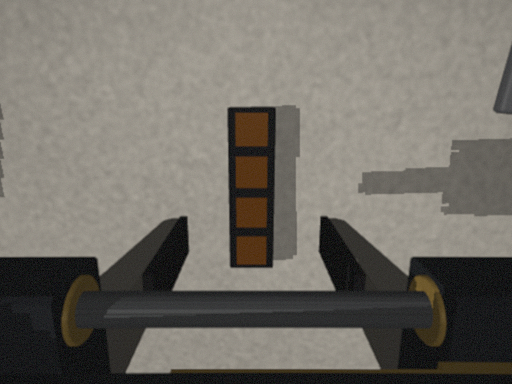

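Request:
servo_tool:
  moves:
    - [0, 0.02, 0, 0, 0, 0, 0.07]
    - [0, 0.045, 0, 0, 0, 0, 0.065]
    - [0, 0.065, 0, 0, 0, 0, 0.06]
    - [0, 0.08, 0, 0, 0, 0, 0.055]
    - [0, 0.09, 0, 0, 0, 0, 0.05]
    - [0, 0.097, 0, 0, 0, 0, 0.05]
    - [0, 0.1, 0, 0, 0, 0, 0.05]
    - [0, 0.1, 0, 0, 0, 0, 0.05]
    - [0, 0.1, 0, 0, 0, 0, 0.03]
    - [0, 0.1, 0, 0, 0, 0, 0.03]
  squeeze: 40

```text
time_s: 3.93
position: [0.4359, 0.138, 0.0207]
orientation: [-1.188, 1.238, -1.239]
wrist_force: [-0.3, 0.3, -0.6]
finger_gap: 0.421
```

Request:
servo_tool:
  moves:
    - [0, 0, 0, 0, 0, 0, 0.02]
    - [0, 0, 0, 0, 0, 0, 0.02]
    - [0, 0, 0, 0, 0, 0, 0.02]
    - [0, -0.01, 0, 0, 0, 0, 0.02]
    - [0, -0.025, 0, 0, 0, 0, 0.02]
    - [0, -0.045, 0, 0, 0, 0, 0.02]
    - [0, -0.07, 0, 0, 0, 0, 0.02]
    - [0, -0.1, 0, 0, 0, 0, 0.02]
    - [0, -0.125, 0, 0, 0, 0, 0.02]
    - [0, -0.15, 0, 0, 0, 0, 0.02]

```text
time_s: 4.77
position: [0.4347, 0.1376, 0.1718]
orientation: [-1.19, 1.239, -1.239]
wrist_force: [-0.5, -0.1, -0.8]
finger_gap: 0.389
```

```bash
python3 - <<'E'
from h import *
d=take('wrist','wrist4a');d=take('wrist','wrist4'); print(d['pos'],d['ori'])
# target: carrier origin at channel (-20,0,25): print in tool
from fit import C
E
```

```text
[0.43748964 0.13855193 0.17597235] [-1.18186704  1.23525121 -1.23977752]
[ 0.5529 -0.1084 -8.2051  0.1118] 1.3241163434655892
[[-7.40e+01  2.50e+01  1.20e+01 -3.00e-01 -0.00e+00]
 [-7.40e+01  2.00e+01  1.20e+01  4.00e-01  2.00e-01]
 [-7.40e+01 -2.00e+01  1.20e+01  1.00e-01 -1.00e-01]
 [-7.40e+01 -2.50e+01  1.20e+01  3.00e-01 -2.00e-01]
 [ 5.20e+01  1.80e+01  1.80e+01  1.00e-01 -1.20e+00]
 [ 5.20e+01 -1.80e+01  1.80e+01 -6.00e-01 -9.00e-01]
 [ 2.50e+01  3.00e+01  2.45e+01 -2.00e-01 -4.00e-01]
 [ 2.50e+01 -3.00e+01  2.45e+01  1.00e-01 -4.00e-01]
 [-2.50e+01  3.00e+01  2.45e+01 -3.00e-01  1.00e-01]
 [-2.50e+01 -3.00e+01  2.45e+01 -1.00e-01  1.00e-01]
 [ 1.70e+01  7.00e+00  5.15e+01 -5.00e-01 -1.00e+00]
 [ 1.70e+01 -7.00e+00  5.15e+01  1.80e+00  2.00e-01]
 [-1.70e+01  7.00e+00  5.15e+01 -6.00e-01  1.10e+00]
 [-1.70e+01 -7.00e+00  5.15e+01  4.00e-01  9.00e-01]
 [ 1.48e+02  4.00e+01 -1.20e+01 -1.20e+00 -4.00e-01]
 [ 1.48e+02 -4.00e+01 -1.20e+01  2.00e+00  1.40e+00]
 [-7.70e+01  4.00e+01 -1.20e+01  5.00e+00  1.90e+00]
 [-7.70e+01 -4.00e+01 -1.20e+01 -4.50e+00  4.00e-01]]
[ 0.5527 -0.1084 -8.2165  0.1121  0.0789] 1.3129687537851582
[ 0.5527 -0.1084 -8.218   0.1119  0.0787 24.8672] 1.312018890180677
```

View pics/wrist4.png

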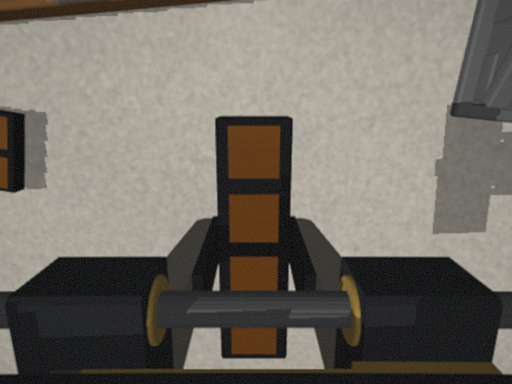

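```bash
sed -i 's/^for p0/if __name__=="__main__":\n  for p0/; s/^    r=least/      r=least/; s/^    if len/      if len/' fit.py
python3 - <<'E'
from h import *
d=load('wrist4'); im=d['color'][:,:,::-1]
cv2.imwrite('pics/c4f.png',cv2.resize(im[105:205,195:310],None,fx=6,fy=6,interpolation=cv2.INTER_CUBIC))
cv2.imwrite('pics/c4r.png',cv2.resize(im[335:375,195:310],None,fx=6,fy=6,interpolation=cv2.INTER_CUBIC))
E
```

```text
(no output)
```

View pics/c4f.png

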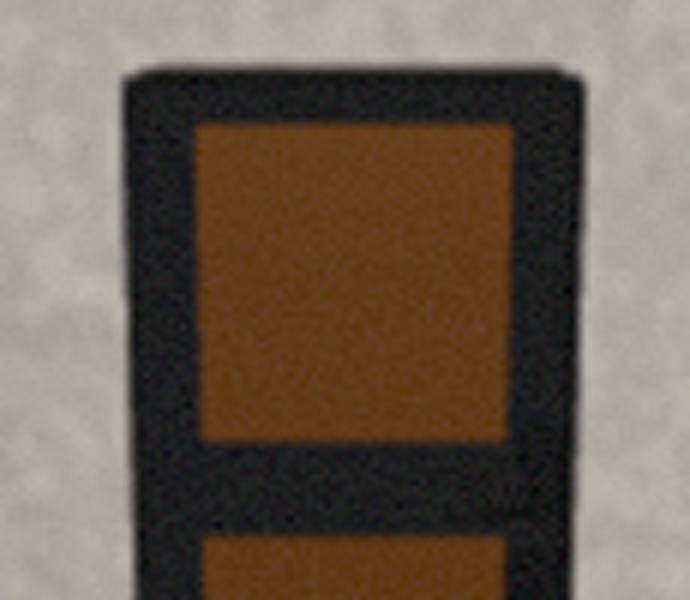

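View pics/c4r.png

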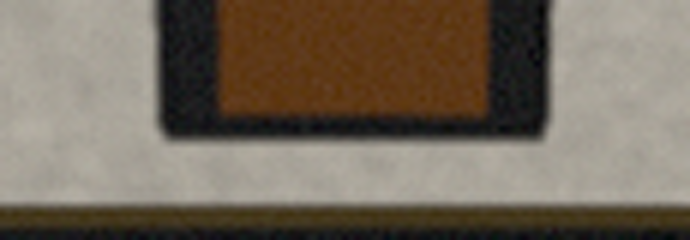

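```bash
cat > held.py <<'E'
from h import *
from scipy.optimize import least_squares
def held(d,uv):
    T=np.array(d['tool_from_camera']); Ti=np.linalg.inv(T)
    L=np.array([(18,0,65),(-18,0,65),(-18,0,-65),(18,0,-65)])/1e3 # image left = ? 
    L=L*[-1,1,1]
    uv=np.array(uv,float)
    def res(p):
        X=L@Rn.from_euler('xyz',[p[3],p[4],0],degrees=True).as_matrix().T+p[:3]
        return (cv2.projectPoints(X,cv2.Rodrigues(Ti[:3,:3])[0],Ti[:3,3],K(d),np.array(d['D']))[0][:,0]-uv).ravel()
    r=least_squares(res,[0,0.005,0,0,0],x_scale=[.01,.01,.01,1,1]); print('held top-centre in tool',r.x.round(4)); print(r.fun.round(1)); return r.x
E
python3 - <<'E'
from held import *
d=load('wrist4')
held(d,[(215.8,117.5),(292,117.5),(286.3,357.8),(221.7,357.8)])
d3=load('wrist4a'); 
print(Rn.from_matrix(Rn.from_rotvec(d['ori']).as_matrix().T@down(-2.1,0)).as_rotvec(degrees=True))
for i in range(4): print(env.observe()['position'],env.observe()['orientation']); snapshot('wrist')
E
```

```text
held top-centre in tool [ 0.0021  0.0085 -0.0033 -1.7409 -0.0417]
[ 0.   0.1  0.   0.   0.3 -0.1 -0.3 -0. ]
[-0.41008876 -0.22129286 -0.20760914]
[0.43732743 0.13861862 0.17391599] [-1.18204353  1.23520732 -1.23953788]
[0.43604941 0.13821702 0.1718827 ] [-1.18550945  1.23671956 -1.23900235]
[0.43497996 0.13783696 0.17040046] [-1.18880181  1.23816491 -1.23861498]
[0.43443707 0.13756878 0.16949455] [-1.19080596  1.23916122 -1.23852007]
```

```bash
cat > ov.py <<'E'
from h import *
from fit import C
def boxes(q,f=0.052):
    B=[((-77,148),(-40,40),(-12,-12)),((q-25,q+25),(-30,30),(19.5,24.5)),((q-17,q+17),(-7,7),(24.5,51.5)),((f*1e3,f*1e3+20),(-18,18),(0,18)),((-74,-42),(20,25),(0,12)),((-74,-42),(-25,-20),(0,12)),((-74,-66),(-20,20),(0,6))]
    return B
def draw(d,p,fn,crop,s,extra=[]):
    x0,x1,y0,y1=crop; im=cv2.resize(d['color'][y0:y1,x0:x1,::-1],None,fx=s,fy=s,interpolation=cv2.INTER_CUBIC)
    R=C(p[2]); o=np.array([p[0],p[1],.08])
    for b in boxes(p[3]*1e3):
        V=np.array([[b[0][i],b[1][j],b[2][k]] for i in(0,1) for j in (0,1) for k in (0,1)])/1e3
        uv=(w2p(d,V@R.T+o)-[x0,y0]+.5)*s-.5
        for a in range(8):
            for bit in (1,2,4):
                if not a&bit: cv2.line(im,tuple(int(t) for t in uv[a]),tuple(int(t) for t in uv[a|bit]),(0,255,255) if b[2][0]<0 else (0,255,0),1,cv2.LINE_AA)
    cv2.imwrite('pics/'+fn+'.png',im)
if __name__=='__main__':
    p=[.5529,-.1084,-8.2,.1118]
    draw(load('scene1'),p,'ov_scene',(205,315,150,235),7)
    draw(load('side1'),p,'ov_side',(210,300,190,255),7)
    d=load('wrist4'); T=np.linalg.inv(d['tool_from_camera'])
    X=np.array([[0,.004,.065],[0,.004,-.065],[.018,.004,.065]]); print(cv2.projectPoints(X,cv2.Rodrigues(T[:3,:3])[0],T[:3,3],K(d),np.array(d['D']))[0][:,0],K(d))
    Ti=np.linalg.inv(T)
    dp=d['depth'];print(dp[120:200:10,254],dp[345:356:5,254])
    for v in (125,150,200,350):
        r=ray(d,[(254,v)])[0]*dp[v,254]; print(v,(Ti[:3,:3]@r+Ti[:3,3]).round(4))
    s=env.observe();print(s['position'])
E
python3 ov.py
```

```text
[[249.35123554 110.5727794 ]
 [250.00955133 355.90925761]
 [289.19778118 110.56587405]] [[339.37259966   0.         253.46342538]
 [  0.         339.37259966 187.70032423]
 [  0.           0.           1.        ]]
[0.1546769  0.1554881  0.1568618  0.15751718 0.15895976 0.15969749
 0.16130956 0.16412346] [0.18338756 0.18352622 0.18612282]
125 [0.0021 0.0047 0.0585]
150 [0.0021 0.0038 0.0472]
200 [0.0021 0.0033 0.0232]
350 [ 0.0022  0.0037 -0.061 ]
[0.43414023 0.13743614 0.16894723]
```

View pics/ov_scene.png

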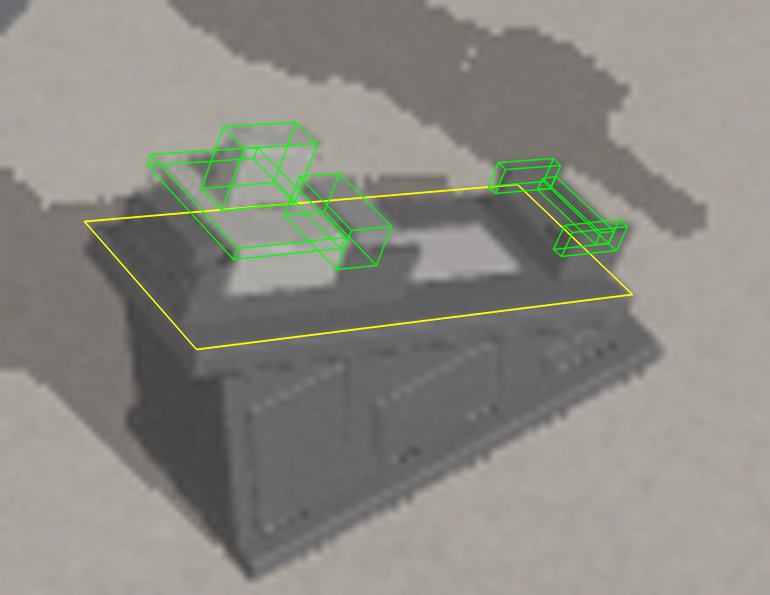

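View pics/ov_side.png

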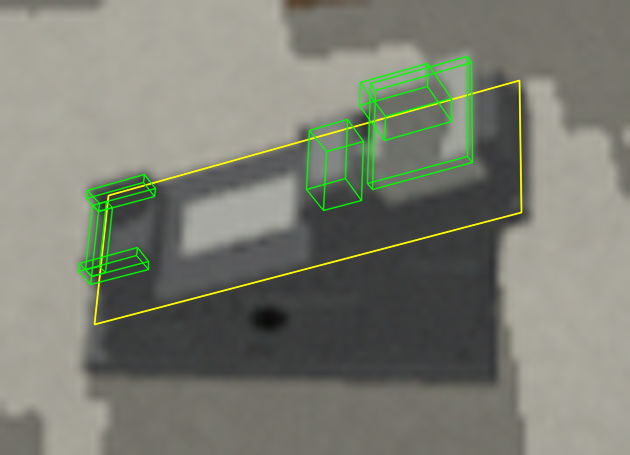

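```bash
cat > tgt.py <<'E'
from h import *
from fit import C
CH=np.array([.5529,-.1084,.08]); YAW=-8.2
OFF=np.array([.0021,.020,-.0025])  # carrier origin in (measured) tool frame
def tcp(cx,cz,cy=0.,off=OFF):
    c=C(YAW); Rt=down(YAW,25); return CH+c@np.array([cx,cy,cz])-Rt@off, Rt
def inch(pos,ori,off=OFF):
    R=Rn.from_rotvec(ori).as_matrix(); c=C(YAW); o=c.T@(pos+R@off-CH)
    E=Rn.from_matrix(down(YAW,25).T@R).as_rotvec(degrees=True)
    print('carrier in channel mm',(o*1e3).round(1),'tool tilt err(deg, tool axes)',E.round(2))
E
python3 - <<'E'
from tgt import *
p,R=tcp(-.022,.040); print(p); rel(p,R); rel([.46,-.02,.18],down(-6,12))
E
```

```text
[ 0.51060935 -0.10018413  0.12613741]
pos [0.4341 0.1374 0.1689] F [-0.8 -0.6 -0.7] t 5.0667 gap 35.76306377189361
shift [0.2343 0.0429 0.086 ] rot [25.09  5.82 -1.23]
pos [0.4341 0.1374 0.1689] F [-0.8 -0.6 -0.7] t 5.0667 gap 35.76306377189361
shift [ 0.1563 -0.011   0.0321] rot [12.11  3.69 -0.33]
```

Request:
servo_tool:
  moves:
    - [0.025, 0, 0.005, 3, 0.6, -0.1, 0.02]
    - [0.055, -0.01, 0.015, 6, 1.2, -0.2, 0.02]
    - [0.085, -0.015, 0.025, 9, 2, -0.3, 0.02]
    - [0.115, -0.015, 0.035, 12, 2.8, -0.5, 0.02]
    - [0.145, -0.01, 0.045, 15, 3.5, -0.7, 0.02]
    - [0.175, 0, 0.058, 18, 4.2, -0.8, 0.02]
    - [0.2, 0.01, 0.07, 21, 4.9, -1, 0.02]
    - [0.22, 0.02, 0.08, 24, 5.5, -1.2, 0.02]
    - [0.2343, 0.03, 0.086, 25.1, 5.8, -1.23, 0.02]
    - [0.2343, 0.03, 0.086, 25.1, 5.8, -1.23, 0.02]

```text
time_s: 5.9
position: [0.5087, -0.1036, 0.1362]
orientation: [-0.832, 0.968, -1.512]
wrist_force: [-0.4, -0.0, -0.7]
finger_gap: 0.384
```

```bash
python3 - <<'E'
from tgt import *
for i in range(4): d=take('wrist','wrist5'); 
print(d['pos']); inch(d['pos'],d['ori'])
take('scene','scene5')
cv2.imwrite('pics/w5x.png',cv2.resize(d['color'][:,:,::-1],(800,600),interpolation=cv2.INTER_CUBIC))
E
```

```text
[ 0.51094982 -0.0995358   0.13903804]
carrier in channel mm [-16.3   0.7  51.6] tool tilt err(deg, tool axes) [-0.03  0.02  0.05]
```

View pics/w5x.png

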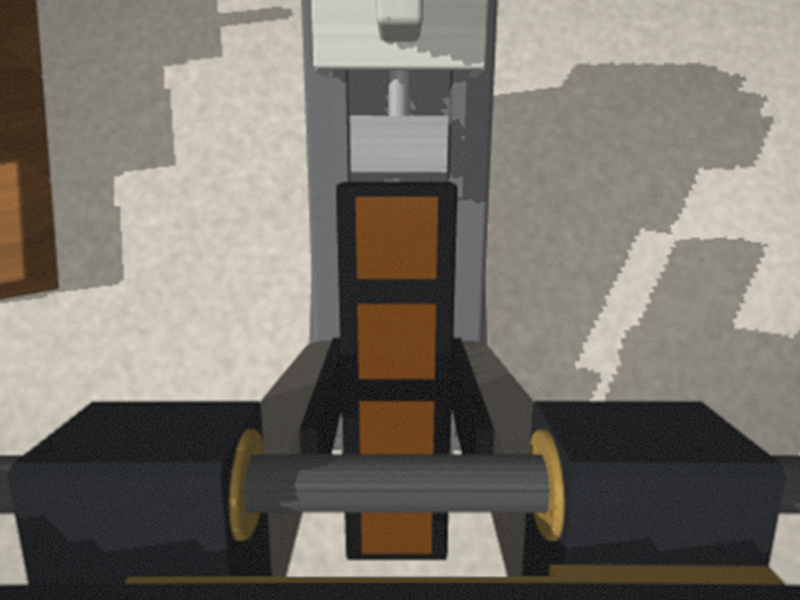

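```bash
python3 - <<'E'
from tgt import *
d=load('wrist5')
s=.64
obs={'rail -25,+30':((.1118-.025,.03,.0245),(313,68)),'rail -25,-30':((.1118-.025,-.03,.0245),(485,68)),'fol +':((.052,.018,.018),(351,173)),'fol -':((.052,-.018,.018),(448,173))}
for k,(X,uv) in obs.items():
    W=C(YAW)@np.array(X)+CH; print(k,w2p(d,W)[0].round(1),((np.array(uv)+.5)*s-.5).round(1))
cv2.imwrite('pics/w5c.png',cv2.resize(d['color'][30:150,190:320,::-1],None,fx=6,fy=5,interpolation=cv2.INTER_CUBIC))
E
```

```text
rail -25,+30 [200.5  42.4] [200.1  43.3]
rail -25,-30 [310.1  42.4] [310.2  43.3]
fol + [224.8 107.7] [224.5 110.5]
fol - [285.6 107.7] [286.5 110.5]
```

View pics/w5c.png

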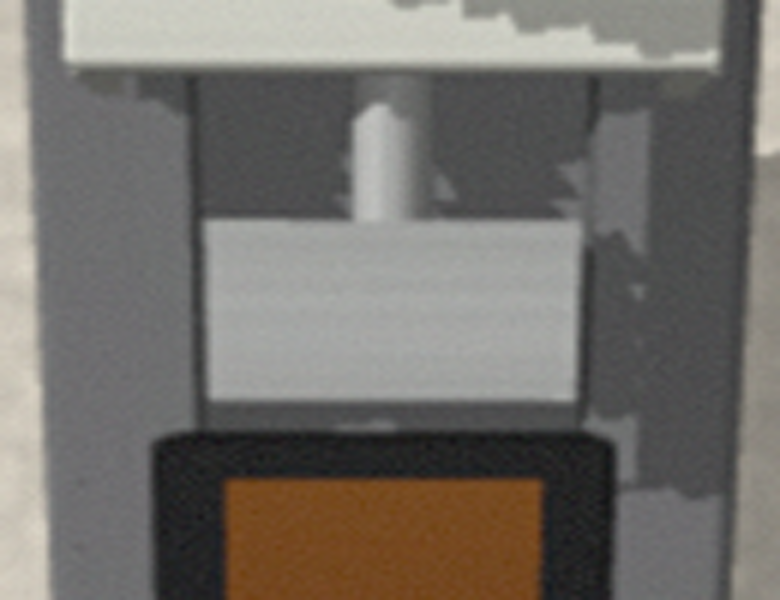

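Request:
servo_tool:
  moves:
    - [0.0007, 0.004, -0.003, 0, 0, 0, 0.02]
    - [0.0007, 0.01, -0.005, 0, 0, 0, 0.02]
    - [0.0007, 0.016, -0.005, 0, 0, 0, 0.02]
    - [0.0007, 0.022, -0.005, 0, 0, 0, 0.02]
    - [0.0007, 0.028, -0.005, 0, 0, 0, 0.02]
    - [0.0007, 0.033, -0.005, 0, 0, 0, 0.02]
    - [0.0007, 0.037, -0.005, 0, 0, 0, 0.02]
    - [0.0007, 0.04, -0.005, 0, 0, 0, 0.02]
    - [0.0007, 0.0416, -0.005, 0, 0, 0, 0.02]
    - [0.0007, 0.0416, -0.005, 0, 0, 0, 0.02]

```text
time_s: 6.98
position: [0.5247, -0.1012, 0.0999]
orientation: [-0.831, 0.958, -1.506]
wrist_force: [0.0, 0.2, -1.8]
finger_gap: 0.386
```

```bash
python3 - <<'E'
from tgt import *
for i in range(4): d=take('wrist','wrist6'); 
s=env.observe(); print(s['wrist_force']); inch(d['pos'],d['ori'])
for n,(x0,x1,y0,y1) in [('scene',(205,315,150,235)),('side',(210,300,190,255))]:
    e=take(n,n+'6'); cv2.imwrite(f'pics/s_{n}6.png',cv2.resize(e['color'][y0:y1,x0:x1,::-1],None,fx=7,fy=7,interpolation=cv2.INTER_CUBIC))
cv2.imwrite('pics/w6x.png',cv2.resize(d['color'][:,:,::-1],(800,600),interpolation=cv2.INTER_CUBIC))
E
```

```text
[-0.3367734   0.07648329 -0.96985876]
carrier in channel mm [-20.    0.3  10.6] tool tilt err(deg, tool axes) [ 0.14 -0.02  0.08]
```

View pics/w6x.png

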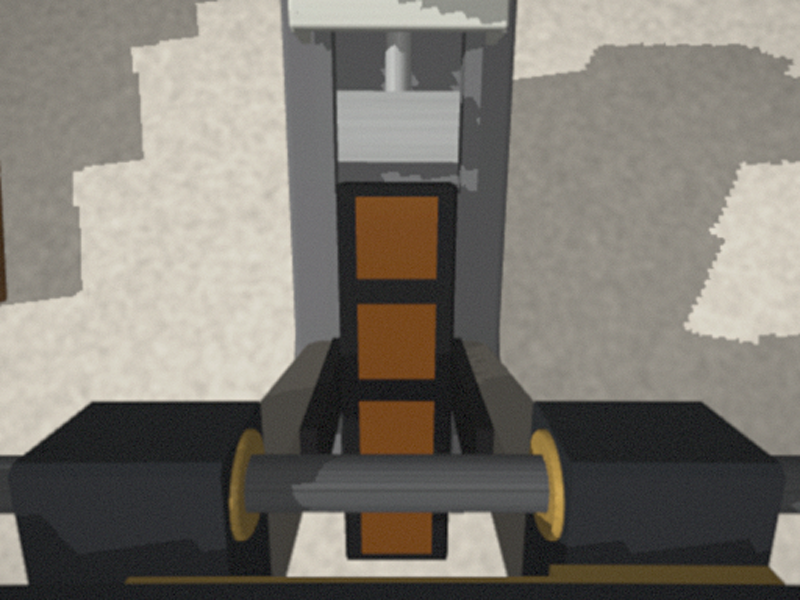

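View pics/s_scene6.png

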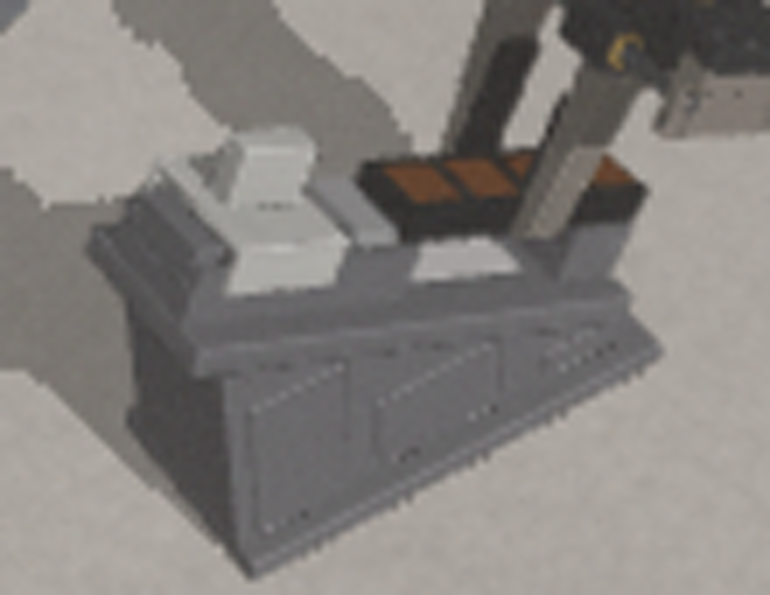

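View pics/s_side6.png

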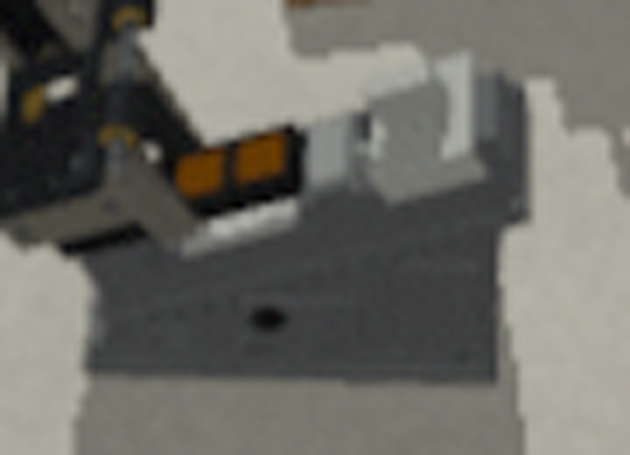

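```bash
python3 - <<'E'
from tgt import *
d=load('wrist6'); P=cloud(d)
c=C(YAW)
for nm,(u,v) in {'fol':(255,80),'fol low':(255,97),'nose':(254,121),'win1':(254,150),'win2':(254,220),'tail':(254,350),'rail':(250,10),'floor?':(200,60),'deckL':(200,190),'deckR':(305,200)}.items():
    q=P[v-2:v+3,u-2:u+3].reshape(-1,3); q=np.nanmedian(q,0); print(nm,((c.T@(q-CH))*1e3).round(1))
E
```

```text
fol [61.5 -0.1 18.9]
fol low [53.9 -0.  19. ]
nose [43.   0.3 25.8]
win1 [29.7  0.3 26.4]
win2 [-4.6  0.3 26.2]
tail [-78.4   0.2  26.6]
rail [89.3  2.1 25.3]
floor? [ 73.3  29.4 -10.8]
deckL [  1.1  32.3 -11.2]
deckR [ -5.  -30.2 -11.2]
```

Request:
servo_tool:
  moves:
    - [0.0003, 0.001, 0.001, 0, 0, 0, 0.02]
    - [0.0003, 0.002, 0.004, 0, 0, 0, 0.02]
    - [0.0003, 0.002, 0.007, 0, 0, 0, 0.02]
    - [0.0003, 0.002, 0.01, 0, 0, 0, 0.02]
    - [0.0003, 0.002, 0.013, 0, 0, 0, 0.02]
    - [0.0003, 0.002, 0.016, 0, 0, 0, 0.02]
    - [0.0003, 0.002, 0.019, 0, 0, 0, 0.02]
    - [0.0003, 0.002, 0.022, 0, 0, 0, 0.02]
    - [0.0003, 0.002, 0.024, 0, 0, 0, 0.02]
    - [0.0003, 0.002, 0.024, 0, 0, 0, 0.02]
  squeeze: 45

```text
time_s: 8.12
position: [0.5467, -0.1059, 0.1083]
orientation: [-0.83, 0.96, -1.507]
wrist_force: [-5.6, -0.3, -2.3]
finger_gap: 0.386
```

```bash
cat > dep.py <<'E'
from tgt import *
def run(fn,pp,n=4):
    for i in range(n): d=take('wrist',fn)
    s=env.observe(); print('t',s['time_s'],'F chan',(C(YAW).T@s['wrist_force']).round(1),'gap',round(s['finger_gap']*91.9,1)); inch(d['pos'],d['ori'])
    P=cloud(d)
    for (u,v) in pp:
        q=np.nanmedian(P[v-2:v+3,u-2:u+3].reshape(-1,3),0); print((u,v),((C(YAW).T@(q-CH))*1e3).round(1))
    cv2.imwrite(f'pics/{fn}x.png',cv2.resize(d['color'][:,:,::-1],(800,600),interpolation=cv2.INTER_CUBIC))
E
python3 -c "
from dep import *
run('wrist7',[(255,100),(254,121),(254,150),(254,220),(254,350)])"
```

```text
t 8.3167 F chan [-4.9 -1.4  0.2] gap 35.4
carrier in channel mm [ 3.1 -0.5  8.4] tool tilt err(deg, tool axes) [0.06 0.02 0.05]
(255, 100) [75.6 -0.9 18.8]
(254, 121) [66.2 -0.4 23.5]
(254, 150) [53.  -0.4 23.9]
(254, 220) [18.6 -0.4 24. ]
(254, 350) [-55.4  -0.5  24.2]
```

View pics/wrist7x.png

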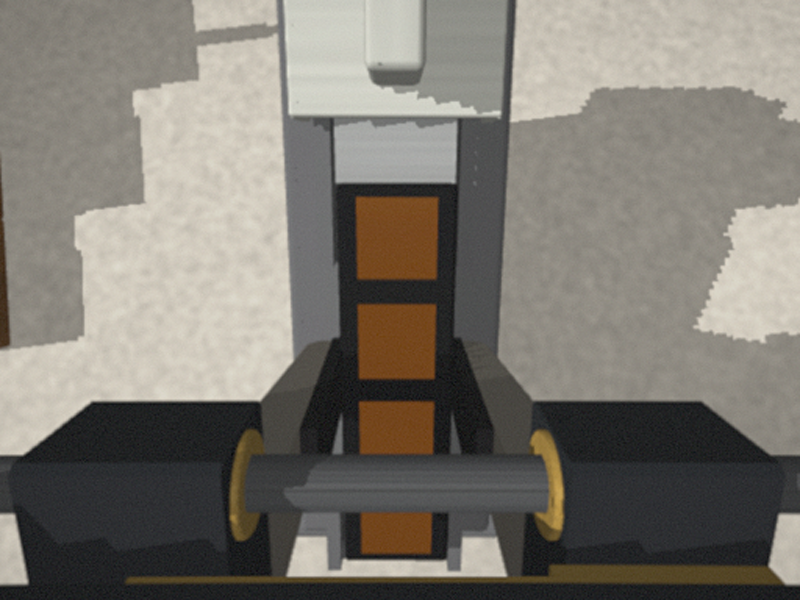

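Request:
servo_tool:
  moves:
    - [-0.0004, 0, 0, 0, 0, 0, 0.02]
    - [-0.0004, 0.001, 0, 0, 0, 0, 0.02]
    - [-0.0004, 0.002, 0, 0, 0, 0, 0.02]
    - [-0.0004, 0.0035, 0, 0, 0, 0, 0.02]
    - [-0.0004, 0.005, 0, 0, 0, 0, 0.02]
    - [-0.0004, 0.006, 0, 0, 0, 0, 0.02]
    - [-0.0004, 0.007, 0, 0, 0, 0, 0.02]
    - [-0.0004, 0.0075, 0, 0, 0, 0, 0.02]
    - [-0.0004, 0.008, 0, 0, 0, 0, 0.02]
    - [-0.0004, 0.008, 0, 0, 0, 0, 0.02]

```text
time_s: 9.15
position: [0.5495, -0.1054, 0.1018]
orientation: [-0.828, 0.96, -1.506]
wrist_force: [-15.9, 3.0, 15.6]
finger_gap: 0.383
```

```bash
python3 -c "
from dep import *
run('wrist8',[(255,100),(254,121),(254,150),(254,220),(254,350)])"
```

```text
t 9.35 F chan [-7.6  1.  21.8] gap 35.7
carrier in channel mm [3.3 0.5 1.4] tool tilt err(deg, tool axes) [0.12 0.03 0.18]
(255, 100) [75.5  0.1 18.7]
(254, 121) [66.2  0.5 16.7]
(254, 150) [53.2  0.5 17.3]
(254, 220) [18.8  0.5 17.3]
(254, 350) [-55.1   0.5  17.2]
```

View pics/wrist8x.png

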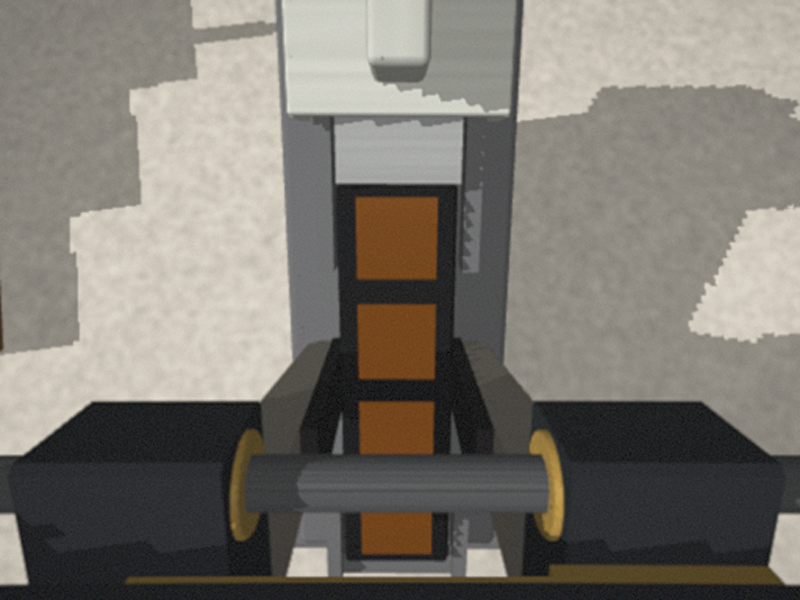

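Request:
servo_tool:
  moves:
    - [0, -0.0005, -0.0005, 0, 0, 0, 0.02]
    - [0, -0.0007, -0.0015, 0, 0, 0, 0.02]
    - [0, -0.0007, -0.0025, 0, 0, 0, 0.02]
    - [0, -0.0007, -0.0035, 0, 0, 0, 0.02]
    - [0, -0.0007, -0.0035, 0, 0, 0, 0.02]
    - [0, -0.0007, -0.0035, 0, 0, 0, 0.037]
    - [0, -0.0007, -0.0035, 0, 0, 0, 0.045]
    - [0, -0.0007, -0.0035, 0, 0, 0, 0.055]
    - [0, -0.0007, -0.0035, 0, 0, 0, 0.06]
    - [0, -0.0007, -0.0035, 0, 0, 0, 0.06]

```text
time_s: 10.18
position: [0.5472, -0.1056, 0.1005]
orientation: [-0.83, 0.959, -1.508]
wrist_force: [1.1, -0.6, -1.0]
finger_gap: 0.647
```

Request:
servo_tool:
  moves:
    - [0, -0.005, 0, 0, 0, 0, 0.06]
    - [0, -0.015, 0, 0, 0, 0, 0.06]
    - [0, -0.03, 0, 0, 0, 0, 0.06]
    - [0, -0.045, 0, 0, 0, 0, 0.06]
    - [0, -0.055, 0, 0, 0, 0, 0.06]
    - [0, -0.06, 0, 0, 0, 0, 0.06]
    - [0, -0.06, 0, 0, 0, 0, 0.06]
    - [0, -0.06, 0, 0, 0, 0, 0.06]
    - [0, -0.06, 0, 0, 0, 0, 0.06]
    - [0, -0.06, 0, 0, 0, 0, 0.06]

```text
time_s: 11.02
position: [0.5216, -0.1019, 0.1544]
orientation: [-0.83, 0.959, -1.508]
wrist_force: [0.1, 0.7, 0.3]
finger_gap: 0.647
```

```bash
python3 -c "
from dep import *
run('wrist9',[(254,121),(254,150),(254,220)])"
```

```text
t 11.2167 F chan [0.1 0.8 0.4] gap 60.3
carrier in channel mm [ 0.  -0.3 60.9] tool tilt err(deg, tool axes) [0.09 0.03 0.03]
(254, 121) [60.3 -0.4 16.8]
(254, 150) [42.  -0.4 17.3]
(254, 220) [-5.5 -0.4 16.7]
```

View pics/wrist9x.png

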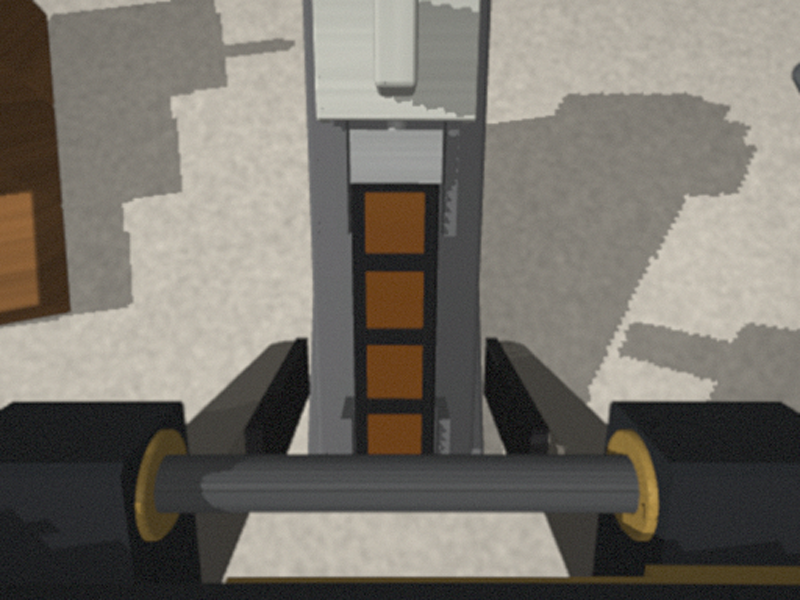

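```bash
python3 -c "
from dep import *
O=np.array([.0021,0,0])
for z in (.075,.045):
    p,R=tcp(.1118,z,off=O); rel(p,R)
"; python3 - <<'E'
import sys; sys.path.insert(0,'.')
E
```

```text
pos [ 0.5216 -0.1021  0.1544] F [0.1 0.8 0.4] t 11.2167 gap 60.26429325398942
shift [-0.0004  0.0061  0.1093] rot [-0.1  -0.03 -0.03]
pos [ 0.5216 -0.1021  0.1544] F [0.1 0.8 0.4] t 11.2167 gap 60.26429325398942
shift [-0.0004  0.0361  0.1092] rot [-0.1  -0.03 -0.03]
```

Request:
servo_tool:
  moves:
    - [0, 0, 0.015, 0, 0, 0, 0.055]
    - [-0.0004, 0, 0.035, 0, 0, 0, 0.055]
    - [-0.0004, 0, 0.055, 0, 0, 0, 0.055]
    - [-0.0004, 0, 0.075, 0, 0, 0, 0.055]
    - [-0.0004, 0, 0.09, 0, 0, 0, 0.055]
    - [-0.0004, 0, 0.1, 0, 0, 0, 0.055]
    - [-0.0004, 0, 0.107, 0, 0, 0, 0.055]
    - [-0.0004, 0, 0.1092, 0, 0, 0, 0.055]
    - [-0.0004, 0, 0.1092, 0, 0, 0, 0.055]
    - [-0.0004, 0, 0.1092, 0, 0, 0, 0.055]

```text
time_s: 12.05
position: [0.6187, -0.1156, 0.2004]
orientation: [-0.83, 0.961, -1.507]
wrist_force: [-0.9, -0.6, -0.4]
finger_gap: 0.602
```

```bash
python3 -c "
from dep import *
run('wrist10',[],4)
for n,(x0,x1,y0,y1) in [('scene',(205,315,150,235)),('side',(210,300,190,255))]:
    e=take(n,n+'10'); cv2.imwrite(f'pics/s_{n}10.png',cv2.resize(e['color'][y0:y1,x0:x1,::-1],None,fx=7,fy=7,interpolation=cv2.INTER_CUBIC))
"
```

```text
t 12.25 F chan [ 0.2 -0.5  0.3] gap 55.2
carrier in channel mm [108.6   0.3  61.4] tool tilt err(deg, tool axes) [0.07 0.04 0.08]
```

View pics/wrist10x.png

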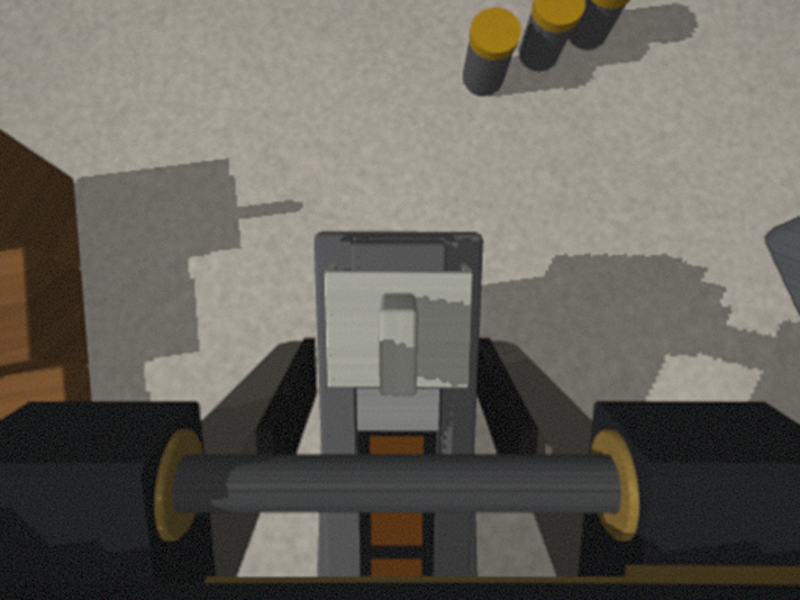

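View pics/s_scene10.png

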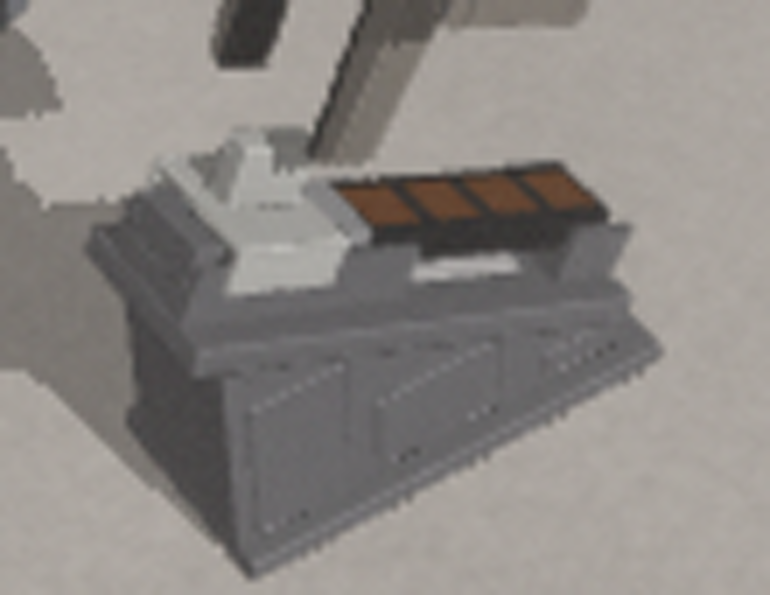

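View pics/s_side10.png

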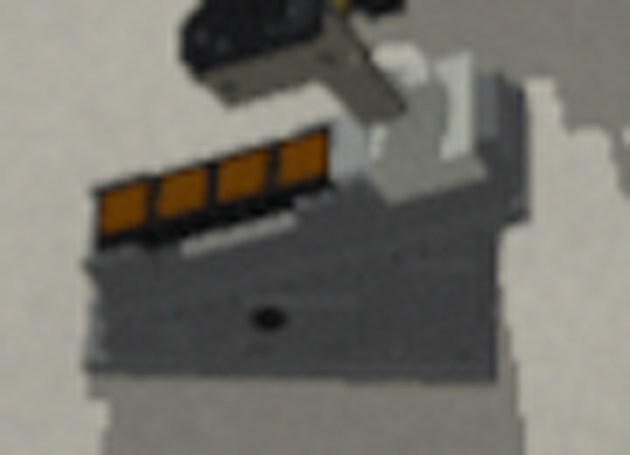

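Request:
servo_tool:
  moves:
    - [0, 0.005, 0, 0, 0, 0, 0.055]
    - [0, 0.012, 0, 0, 0, 0, 0.055]
    - [0, 0.019, 0, 0, 0, 0, 0.05]
    - [0, 0.026, 0, 0, 0, 0, 0.05]
    - [0, 0.032, 0, 0, 0, 0, 0.045]
    - [0, 0.036, 0, 0, 0, 0, 0.04]
    - [0, 0.036, 0, 0, 0, 0, 0.03]
    - [0, 0.036, 0, 0, 0, 0, 0.005]
    - [0, 0.036, 0, 0, 0, 0, 0.005]
    - [0, 0.036, 0, 0, 0, 0, 0.005]
  squeeze: 20

```text
time_s: 13.18
position: [0.6348, -0.1178, 0.1688]
orientation: [-0.829, 0.959, -1.508]
wrist_force: [0.9, 0.0, -0.1]
finger_gap: 0.17
```

```bash
python3 -c "
from dep import *
run('wrist11',[],4)"
```

```text
t 13.3833 F chan [-0.6 -2.2 -0.9] gap 13.7
carrier in channel mm [109.8  -0.2  25.7] tool tilt err(deg, tool axes) [0.17 0.05 0.01]
```

View pics/wrist11x.png

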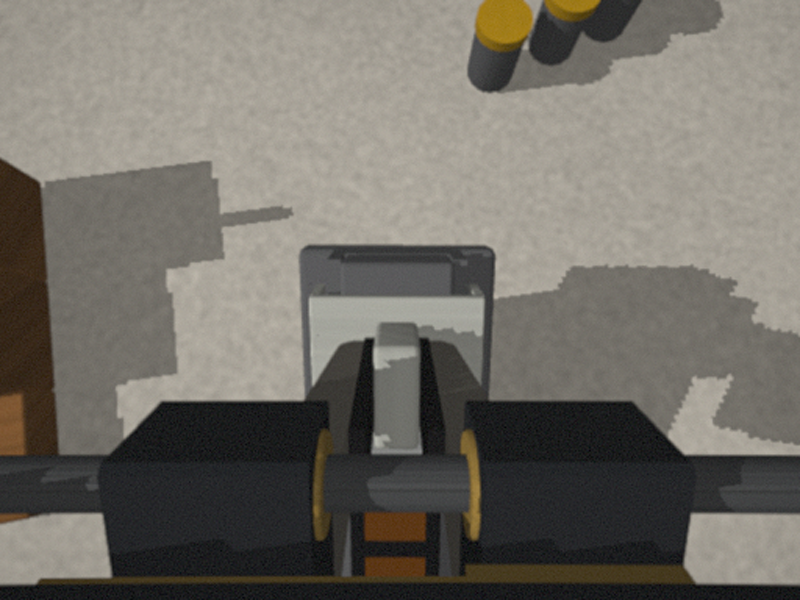

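Request:
servo_tool:
  moves:
    - [0, 0, -0.003, 0, 0, 0, 0.005]
    - [0, 0, -0.008, 0, 0, 0, 0.005]
    - [0, 0, -0.014, 0, 0, 0, 0.005]
    - [0, 0, -0.02, 0, 0, 0, 0.005]
    - [0, 0, -0.026, 0, 0, 0, 0.005]
    - [0, 0, -0.032, 0, 0, 0, 0.005]
    - [0, 0, -0.038, 0, 0, 0, 0.005]
    - [0, 0, -0.044, 0, 0, 0, 0.005]
    - [0, 0, -0.05, 0, 0, 0, 0.005]
    - [0, 0, -0.055, 0, 0, 0, 0.005]

```text
time_s: 14.22
position: [0.5849, -0.1109, 0.1453]
orientation: [-0.829, 0.959, -1.508]
wrist_force: [-0.3, -2.7, 6.2]
finger_gap: 0.154
```

Request:
servo_tool:
  moves:
    - [0, 0, -0.003, 0, 0, 0, 0.005]
    - [0, 0, -0.006, 0, 0, 0, 0.005]
    - [0, 0, -0.009, 0, 0, 0, 0.005]
    - [0, 0, -0.011, 0, 0, 0, 0.005]
    - [0, 0, -0.013, 0, 0, 0, 0.005]
    - [0, 0, -0.0145, 0, 0, 0, 0.005]
    - [0, 0, -0.0155, 0, 0, 0, 0.005]
    - [0, 0, -0.016, 0, 0, 0, 0.005]
    - [0, 0, -0.016, 0, 0, 0, 0.005]
    - [0, 0, -0.016, 0, 0, 0, 0.005]

```text
time_s: 15.05
position: [0.5725, -0.109, 0.1394]
orientation: [-0.827, 0.956, -1.51]
wrist_force: [4.6, -4.5, 4.2]
finger_gap: 0.148
```

```bash
python3 -c "
from dep import *
run('wrist12',[],4)
for n,(x0,x1,y0,y1) in [('scene',(205,315,150,235))]:
    e=take(n,n+'12'); cv2.imwrite(f'pics/s_{n}12.png',cv2.resize(e['color'][y0:y1,x0:x1,::-1],None,fx=7,fy=7,interpolation=cv2.INTER_CUBIC))
"
```

```text
t 15.25 F chan [ 5.2 -3.   1.7] gap 13.5
carrier in channel mm [40.3  0.1 25.6] tool tilt err(deg, tool axes) [0.31 0.03 0.01]
```

View pics/wrist12x.png

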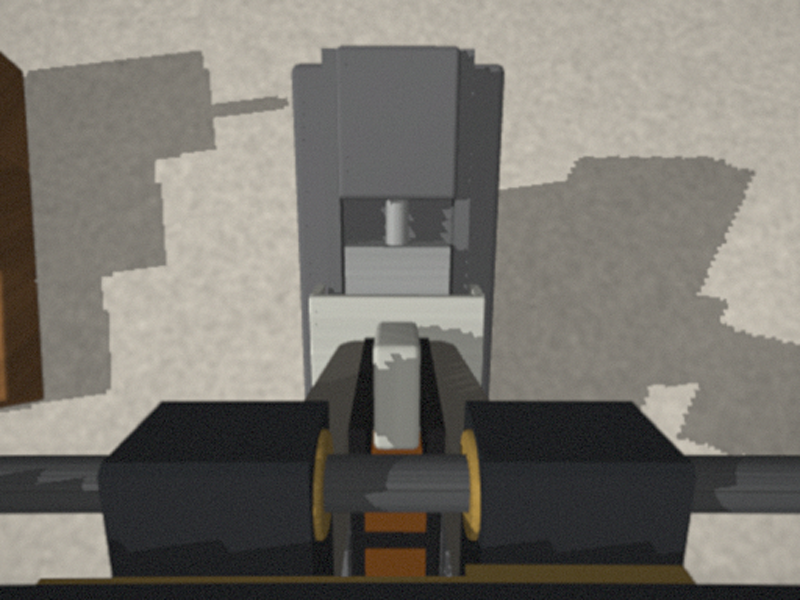

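View pics/s_scene12.png

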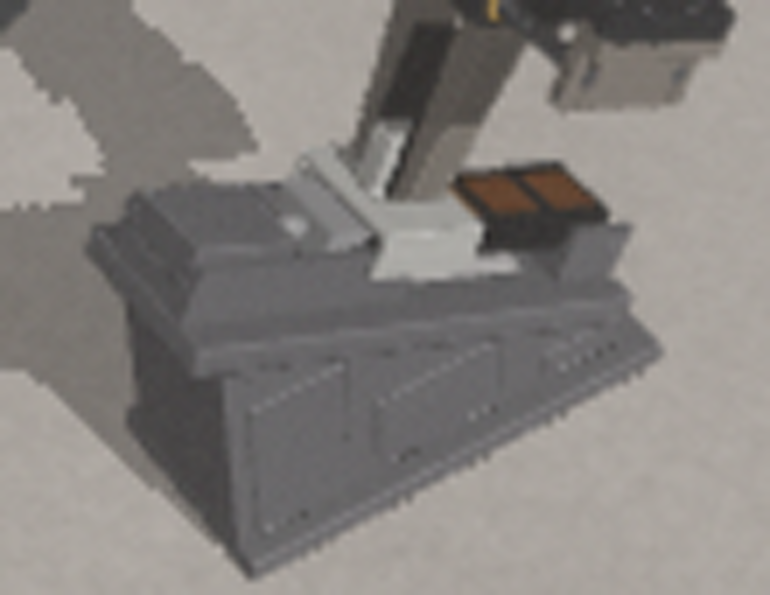

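Request:
servo_tool:
  moves:
    - [0, 0, -0.001, 0, 0, 0, 0.005]
    - [0, 0, -0.002, 0, 0, 0, 0.005]
    - [0, 0, -0.003, 0, 0, 0, 0.005]
    - [0, 0, -0.003, 0, 0, 0, 0.005]
    - [0, 0, -0.003, 0, 0, 0, 0.005]
    - [0, 0, -0.003, 0, 0, 0, 0.005]
    - [0, 0, -0.003, 0, 0, 0, 0.005]
    - [0, 0, -0.003, 0, 0, 0, 0.005]
    - [0, 0, -0.003, 0, 0, 0, 0.005]
    - [0, 0, -0.003, 0, 0, 0, 0.005]

```text
time_s: 16.13
position: [0.5723, -0.109, 0.1394]
orientation: [-0.826, 0.952, -1.512]
wrist_force: [13.7, -5.1, -1.6]
finger_gap: 0.151
```

```bash
python3 -c "
from dep import *
run('wrist13',[],4)"
```

```text
t 16.3333 F chan [11.6 -2.9 -7.8] gap 13.8
carrier in channel mm [40.3  0.  25.7] tool tilt err(deg, tool axes) [ 0.56  0.01 -0.07]
```

Request:
servo_tool:
  moves:
    - [0, 0, 0.001, 0, 0, 0, 0.005]
    - [0, 0, 0.002, 0, 0, 0, 0.005]
    - [0, 0, 0.0025, 0, 0, 0, 0.005]
    - [0, 0, 0.0025, 0, 0, 0, 0.016]
    - [0, 0, 0.0025, 0, 0, 0, 0.025]
    - [0, 0, 0.0025, 0, 0, 0, 0.035]
    - [0, 0, 0.0025, 0, 0, 0, 0.045]
    - [0, 0, 0.0025, 0, 0, 0, 0.05]
    - [0, 0, 0.0025, 0, 0, 0, 0.05]
    - [0, 0, 0.0025, 0, 0, 0, 0.05]

```text
time_s: 17.17
position: [0.5704, -0.1082, 0.1379]
orientation: [-0.83, 0.959, -1.507]
wrist_force: [0.3, 0.4, -0.3]
finger_gap: 0.544
```

Request:
servo_tool:
  moves:
    - [0, -0.005, 0, 0, 0, 0, 0.05]
    - [0, -0.015, 0, 0, 0, 0, 0.05]
    - [0, -0.03, 0, 0, 0, 0, 0.05]
    - [0, -0.045, 0, 0, 0, 0, 0.05]
    - [0, -0.06, 0, 0, 0, 0, 0.05]
    - [0, -0.075, 0, 0, 0, 0, 0.05]
    - [0, -0.09, 0, 0, 0, 0, 0.05]
    - [0, -0.1, 0, 0, 0, 0, 0.05]
    - [0, -0.1, 0, 0, 0, 0, 0.05]
    - [0, -0.1, 0, 0, 0, 0, 0.05]

```text
time_s: 18.0
position: [0.5288, -0.1013, 0.2289]
orientation: [-0.829, 0.959, -1.505]
wrist_force: [-0.1, 0.8, 0.6]
finger_gap: 0.544
```

```bash
python3 -c "
from dep import *
run('wrist14',[],4)
for n,(x0,x1,y0,y1) in [('scene',(205,315,150,235)),('side',(210,300,190,255))]:
    e=take(n,n+'14'); cv2.imwrite(f'pics/s_{n}14.png',cv2.resize(e['color'][y0:y1,x0:x1,::-1],None,fx=7,fy=7,interpolation=cv2.INTER_CUBIC))
"
```

```text
t 18.2 F chan [-0.   0.4  0.1] gap 49.9
carrier in channel mm [ 37.4   0.3 124.9] tool tilt err(deg, tool axes) [0.08 0.   0.05]
```

View pics/wrist14x.png

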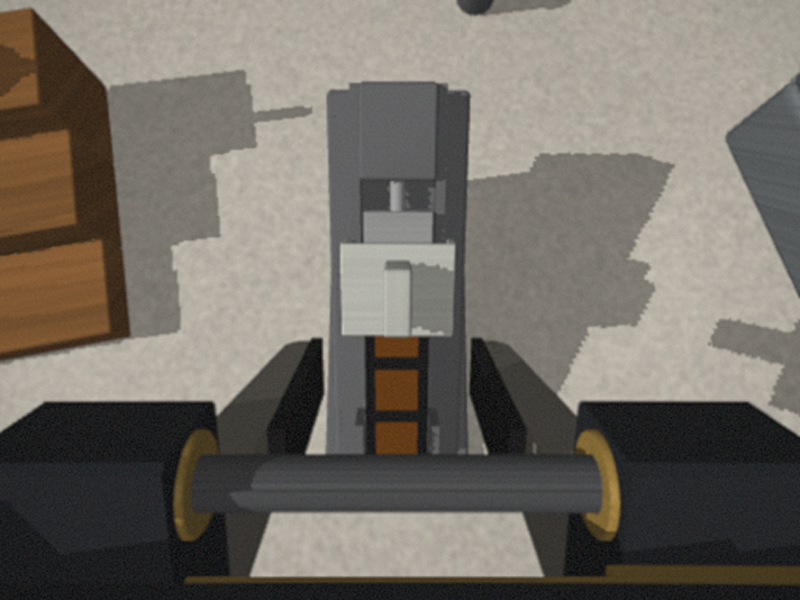

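View pics/s_scene14.png

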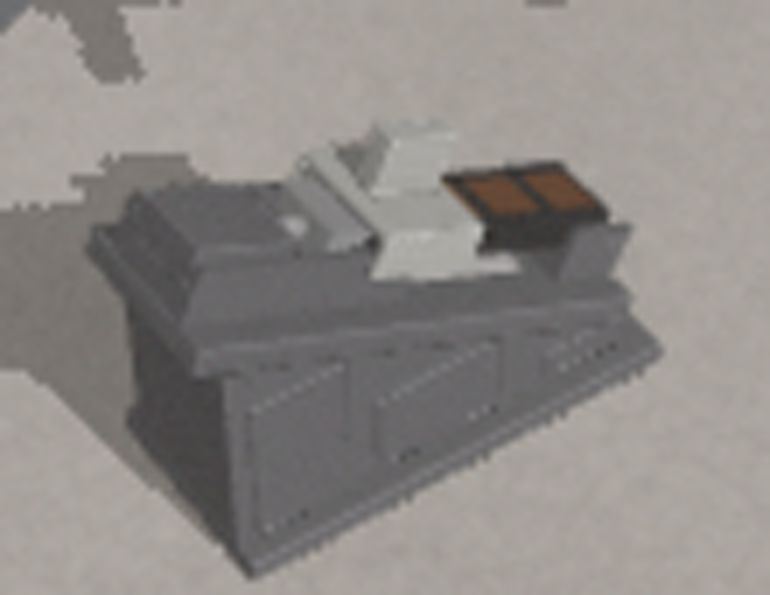

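View pics/s_side14.png

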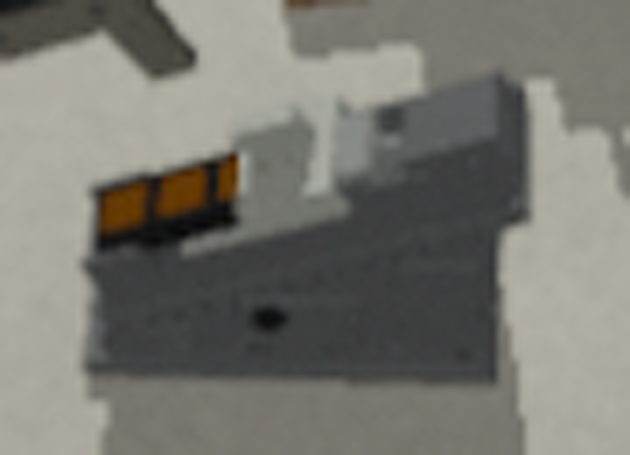

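```bash
python3 -c "
from dep import *
d=load('wrist14')
R,t=ext(d); c=C(YAW); o=c.T@(-R.T@t-CH)
def atz(uv,z):
    r=ray(d,[uv])[0]@R; r=c.T@r; k=(z-o[2])/r[2]; return ((o+k*r)*1e3).round(1)
for uv in [(341,244),(454,242),(342,335),(453,336)]:
    print(atz(((uv[0]+.5)*.64-.5,(uv[1]+.5)*.64-.5),.0245))
P=cloud(d)
for uv in [(254,222),(254,250),(254,280)]:
    print((c.T@(np.nanmedian(P[uv[1]-2:uv[1]+3,uv[0]-2:uv[0]+3].reshape(-1,3),0)-CH)*1e3).round(1))
"
```

```text
[66.9 29.4 24.5]
[ 68.  -29.3  24.5]
[17.3 30.1 24.5]
[ 16.8 -30.1  24.5]
[ 7.8  0.2 16.9]
[-18.8   0.1  17. ]
[-48.2   0.1  16.9]
```

```bash
python3 -c "
from h import *
print(env.finish_job()); print(env.observe()['time_s'])"
```

```text
the job is handed in; nothing more can be done
None
the job is handed in; nothing more can be done
```

The long carrier is in the channel with the rail closed over it, and I handed the job in at about 18 s. I gripped the carrier across its width and pushed the follower back about 17 mm with it held about 8 mm above the floor. I then pressed it down with about 20 N, eased it back to the lip and released it. I pinched the rail's fin, slid the rail down to its stop, let go and drew the gripper clear.

**Carrier:** depth readings put its top at 16.9 to 17.0 mm from x = -48 to 8 mm. With the camera reading about 0.8 mm high, that is flat on the floor. It is centred within about 0.4 mm.

**Rail:** the plate's centre measured x = 42.3 mm against 43 when closed. Pushing a further 3 mm moved nothing while the force rose to about 12 N, so it is on its stop.

**Clearance:** wrist force at hand-in was near zero.

**Disagreements and gaps:**
- The wrist camera is about 2 mm off sideways. I corrected for it by measuring carrier and channel in the same pictures.
- The scanner pose from the wrist camera sat a few mm off in the scene and side overlays.
- I did not measure the tail against the lip directly. The nose reading and the scene and side pictures agree with it being home.
- I did not touch the short carrier or the things on the riser, but I did not photograph them closely at the end.

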